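Release the interlocked clamps and take out the forming block

TASK

Take the wooden spectacle-forming block out of the bench fixture: throw all three clamp levers fully away from you, in the order the hidden interlock allows, trying each one gently and never forcing one that is locked. Then lift the block out and set it down, without dropping it, upright and centred lengthwise on the felt mat, leaving all levers thrown and the other things on the bench alone.

Things in the scene. Friction and masses are not known exactly. Their poses are not given: they have to be found in the camera images.
- fixture: Fixed fixture: dark steel plate 180 x 250 x 12 mm with a grey casing (38 mm high) along its far edge. Origin at bench level; y along the lever row, x away from the robot (turned up to 0.25 rad). Levers pivot at x +45 mm, 55 mm up, at y -80, 0, +80 mm. The block lies on the plate centred at x -19 mm, between low stops (24 mm up, about 2 mm play), and lifts straight up when all levers are thrown.
- block: Wooden spectacle-forming block, 0.3 to 0.6 kg: 60 (x) x 190 (y) x 30 mm with two 44 mm discs 5 mm high on top and an upright grip in the middle, 30 (x) x 40 (y) mm, from 30 to 80 mm above the underside. Origin: centre of the underside, z up. Starts in the fixture, its y along the fixture's y. Pinch the grip from above; along y there is most room.
- mat: Grey felt mat fixed on the bench on the other side from the fixture, 270 (x, its long side) x 150 (y) x 4 mm. Origin: centre of its underside.
- clamp_u: One of three identical clamps on the fixture: two grey cheeks, 54 mm high, 42 mm wide over both, with a lever between. Origin: under its pivot, on the plate top, 43 mm below the pivot; axes as the fixture's. Which of the three places it stands in differs from start to start; its letter says nothing about place.
- lever_u (a joint): Lever of clamp_u, rad: 0 clamped (leans 0.45 rad to the robot, its steel nose holding the block down), 1.3 fully thrown (leans 0.85 rad away, nose up clear). A free one needs about 1 to 4 N at the ball and stays where left. A hidden interlock frees one lever, a second when the first is past about 1.0, then the last; nothing shows which. A locked one stops solid within 0.15 rad.
- lever_u_ball (a point): Centre of the black ball, 28 mm across, on the end of the 12 mm steel rod of lever_u, 110 mm from the pivot. Clamped: 48 mm nearer the robot than the pivot and 154 mm above the bench; thrown: 83 mm beyond the pivot and 128 mm up; 165 mm at the top of its arc. A finger pushing it should rise with the ball, or friction resists.
- clamp_v: One of three identical clamps on the fixture: two grey cheeks, 54 mm high, 42 mm wide over both, with a lever between. Origin: under its pivot, on the plate top, 43 mm below the pivot; axes as the fixture's. Which of the three places it stands in differs from start to start; its letter says nothing about place.
- lever_v (a joint): Lever of clamp_v, rad: 0 clamped (leans 0.45 rad to the robot, its steel nose holding the block down), 1.3 fully thrown (leans 0.85 rad away, nose up clear). A free one needs about 1 to 4 N at the ball and stays where left. A hidden interlock frees one lever, a second when the first is past about 1.0, then the last; nothing shows which. A locked one stops solid within 0.15 rad.
- lever_v_ball (a point): Centre of the black ball, 28 mm across, on the end of the 12 mm steel rod of lever_v, 110 mm from the pivot. Clamped: 48 mm nearer the robot than the pivot and 154 mm above the bench; thrown: 83 mm beyond the pivot and 128 mm up; 165 mm at the top of its arc. A finger pushing it should rise with the ball, or friction resists.
- clamp_w: One of three identical clamps on the fixture: two grey cheeks, 54 mm high, 42 mm wide over both, with a lever between. Origin: under its pivot, on the plate top, 43 mm below the pivot; axes as the fixture's. Which of the three places it stands in differs from start to start; its letter says nothing about place.
- lever_w (a joint): Lever of clamp_w, rad: 0 clamped (leans 0.45 rad to the robot, its steel nose holding the block down), 1.3 fully thrown (leans 0.85 rad away, nose up clear). A free one needs about 1 to 4 N at the ball and stays where left. A hidden interlock frees one lever, a second when the first is past about 1.0, then the last; nothing shows which. A locked one stops solid within 0.15 rad.
- lever_w_ball (a point): Centre of the black ball, 28 mm across, on the end of the 12 mm steel rod of lever_w, 110 mm from the pivot. Clamped: 48 mm nearer the robot than the pivot and 154 mm above the bench; thrown: 83 mm beyond the pivot and 128 mm up; 165 mm at the top of its arc. A finger pushing it should rise with the ball, or friction resists.
- jar: Amber glass jar with a steel cap, 68 mm across, 95 mm high, beyond the fixture and mat. Origin: centre of its underside. Bystander.
- driver: Screwdriver with a dark wooden handle, 200 mm long, lying beyond the mat or fixture. Origin: about its middle. Bystander.
- spectacles: Dark spectacle frame lying flat, 130 mm wide, 8 mm high, beyond the fixture or mat. Origin: between the lenses. Bystander.
Mind the look-alikes: they are no part of the job. Of the things that look like the block, the largest one is meant.

How it is judged (in metres and radians):
On the way, in this order (a step that is already met when the one before it is completed fails the run):
1. a first lever is fully thrown, the block still in the fixture (value of joint any of lever_u, lever_v, lever_w above 1.15 rad and distance of block from where it was at the start of the episode below 0.02 m), for 0.1 s.
2. all three levers are fully thrown, the block still in the fixture (value of joint each of lever_u, lever_v, lever_w above 1.15 rad and distance of block from where it was at the start of the episode below 0.02 m), for 0.1 s.
At the end, for the whole second after the job is handed in: All three levers are past 1.15 rad (fully thrown is 1.3); the block lies released and at rest on the mat, upright, its centre within 40 mm of the mat's centre along each of the mat's axes and its length within 0.3 rad of the mat's long side (value of joint each of lever_u, lever_v, lever_w above 1.15 rad and x of block in the frame of mat between -0.04 and 0.04 m and y of block in the frame of mat between -0.04 and 0.04 m and z of block in the frame of mat between 0 and 0.012 m and angle between block's own z axis and vertical below 0.1 rad and angle between the y axis of block and the x axis of mat, either way round below 0.3 rad and linear speed of block below 0.02 m/s and contact force between block and the fingers below 0.1 N); the robot touches nothing.
It fails at once if a locked lever is forced: more than 50 N between the fingers and a clamp whose lever is not yet past 1.0 rad ((contact force between the fingers and clamp_u above 50 N and value of joint lever_u below 1 rad) or (contact force between the fingers and clamp_v above 50 N and value of joint lever_v below 1 rad) or (contact force between the fingers and clamp_w above 50 N and value of joint lever_w below 1 rad)).
It fails at once if the block is dropped onto the mat (over 0.6 m/s close above it) (horizontal distance between block and mat below 0.15 m and height (world z) of block below 0.06 m and linear speed of block above 0.6 m/s).
It fails at once if a bystander is moved by more than 30 mm (distance of any of jar, driver, spectacles from where it was at the start of the episode above 0.03 m).
It also fails if it takes over 72 s, if anything falls off the work surface, if the arm or the gripper's body presses on something with over 40 N, if the wrist force passes 120 N, or if a joint passes its speed limit or range.

ROBOT

A 6-joint arm with a two-finger parallel gripper is mounted at the origin on the work surface. World frame = base frame: x ahead of the robot, y to its left, z up, the work surface at z = 0. Lengths are in m, angles in degrees, forces in N, time in s.
With the tool pointing down it reaches from about 0.375 to 0.9 m from the base axis. Payload 3.1 kg.
Tool frame: the origin (TCP) lies at the very end of the fingers, on their centre line; the grasp point (between the pads) lies 19 mm behind it; z points along the fingers, y is the direction in which the jaws open and shut (so a half turn about z gives the same grasp; the last joint's range is limited). The gripper opens to 85 mm and grips with 20 to 120 N. Pads are 22 mm wide; open, the fingers measure 114 mm over their backs; the gripper's body (76 mm by 85 mm) begins 54 mm behind the grasp point. The pads swing forward as they close: fully open they stand 13 mm farther back than shut.
Start: joints at [66.606, 30.224, 82.088, -0, 67.689, -10.227], TCP at [0.142, 0.609, 0.207] pointing down, gripper open.
Joint ranges: [-176.69, 176.69], [-43.24, 126.21], [12.49, 139.97], [-82, 262], [0, 151.66], [-163.58, 163.58]. Speed limits (degrees/s): [159.86, 159.86, 180, 180, 180, 180].

INTERFACE

Orientations are given as a 3x3 rotation matrix whose columns are the frame's x, y, z axes.
In Python, from station import ctrl gives the robot as it stands. The module is installed in compiled form; this text tells all that it offers.
- The arm moves only by the tool arm_command, never from a script. Its arguments are lists of equal length, an entry for each row: "linear": the shift along the tool's x, y, z in units of 30 mm (1.0 is 30 mm), a list of three; "angular": the turn, a rotation vector about the tool's x, y, z in units of 6 degrees (1.0 is 6 degrees), a list of three; "jaw": the opening, from -1 (shut) to 1 (fully open), so that 0 is half open. In form: {"linear": [[x, y, z], ...], "angular": [[wx, wy, wz], ...], "jaw": [jaw, ...]}. A call has 1 to 20 rows; each row shifts and turns the pose as measured when the row begins, along the tool's axes as they then stand; what a row does not reach is not made up. A row lasts 1/10 s, in which the tool goes at most 50 mm and 8.59 degrees, less where a joint would pass 70% of its speed; a pose out of reach is approached as far as the arm can. A call is refused whole if a number of a shift passes 1 or a number of a turn 1, either way. A call with a gripper value outside its range is refused whole. The fingers move at their own pace and stop on an object; the grip force is fixed at half the most. Time passes only in rows, so rows that do not move let the fingers close. It gives the time, the measured TCP pose, the force and the opening at its end, in the units of the state.
- ctrl.get_obs(): the state, without advancing time (a new reading comes with each control period).
- ctrl.get_image(name): name is "side" or "top" or "wrist"; returns a dict with "pixels" (420x560x3 uint8, red, green, blue), "range_z" (420x560 float32, m along the optical axis (not along the pixel's ray), 0 where there is no reading), "fx", "fy", "cx", "cy" (pixels), "rvec" (rotation vector, rad) and "tvec" (3), from world to camera coordinates, as OpenCV has them. Camera axes: x right, y down, z forward; pixel columns grow to the right and rows downward; lengths in m; the calibration is good to about 2 mm. A picture is of the moment at which its call begins.
- ctrl.close_job(): hands the job in, once; it reports no verdict.
The state is a dict: "t": time; "joint_positions": joint angles; "qvel": joint speeds; "joint_efforts": joint torques, N m; "ee_pos": TCP position; "tool_rot": TCP orientation; "wrist_force": force on the tool from outside, world axes, zero at the start; "torque": the same for the moment, N m; "width": finger opening in m.
Only numpy, scipy, OpenCV 4.12 (cv2) and the standard library are available. Lean on these libraries where they do the work, as an engineer would, in place of code of your own. Each camera call takes 0.05 s, during which the arm holds its last target.

## Working session

There is one attempt and no reset: what is moved stays moved. The work goes in short steps, Python scripts to look and compute and a tool call to move; the robot and the scene stay as the last step left them, time stands still between calls to the robot, and variables do not carry over. Pictures are saved under pics/ and viewed, and the job is handed in when it is done.

Besides the shell and the picture viewer there is one more tool, called after ">>>" by a JSON object that holds its "api" and its "payload". arm_command: Moves the arm, as the interface text tells. Its arguments: {"type":"object","properties":{"linear":{"type":"array"},"angular":{"type":"array"},"jaw":{"type":"array"}},"required":["linear","angular","jaw"]}

```bash
mkdir -p pics
cat > h.py <<'E'
import numpy as np, cv2
from station import ctrl
def get(n):
    im=ctrl.get_image(n); R,_=cv2.Rodrigues(np.array(im['rvec'],float)); im['R']=R; im['t']=np.array(im['tvec'],float).reshape(3); return im
def world(im):
    z=im['range_z']; v,u=np.mgrid[0:z.shape[0],0:z.shape[1]]
    P=np.stack([(u-im['cx'])/im['fx']*z,(v-im['cy'])/im['fy']*z,z],-1)
    return (P-im['t'])@im['R']
def save(im,n): cv2.imwrite('pics/'+n,cv2.cvtColor(im['pixels'],cv2.COLOR_RGB2BGR))
def proj(im,p):
    q=im['R']@np.asarray(p)+im['t']; return im['fx']*q[0]/q[2]+im['cx'],im['fy']*q[1]/q[2]+im['cy']
E
python3 - <<'E'
from h import *
for n in ['top','side','wrist']:
    im=get(n); save(im,n+'1.png'); np.savez(''+n+'1.npz',**im)
    print(n,-im['R'].T@im['t'])
o=ctrl.get_obs(); print(o)
E
```

```text
top [ 0.39609428 -0.07018222  1.21787859]
side [-0.21497097 -0.82397779  0.76542138]
wrist [0.06890834 0.62507962 0.37272369]
{'t': 0.15, 'joint_positions': array([ 6.66067122e+01,  3.02681686e+01,  8.21390013e+01, -1.37208501e-03,
        6.76897435e+01, -1.02279871e+01]), 'qvel': array([ 0.01742422, -0.1150759 , -0.18015038,  0.03914563, -0.02105137,
        0.08325548]), 'joint_efforts': array([ 1.51349750e-04, -4.42744124e+01, -1.78276277e+01, -2.71925310e-04,
        5.55945750e-03, -2.52012785e-05]), 'ee_pos': array([0.14209988, 0.60802965, 0.20614594]), 'tool_rot': array([[-9.73719002e-01,  2.27751799e-01, -6.51243090e-04],
       [ 2.27752559e-01,  9.73717790e-01, -1.56121754e-03],
       [ 2.78556879e-04, -1.66850946e-03, -9.99998569e-01]]), 'wrist_force': array([ 0.33163383,  0.04721115, -0.55423421]), 'torque': array([ 0.02853252,  0.03735337, -0.02651375]), 'width': 0.0852653565102912}
```

View pics/top1.png

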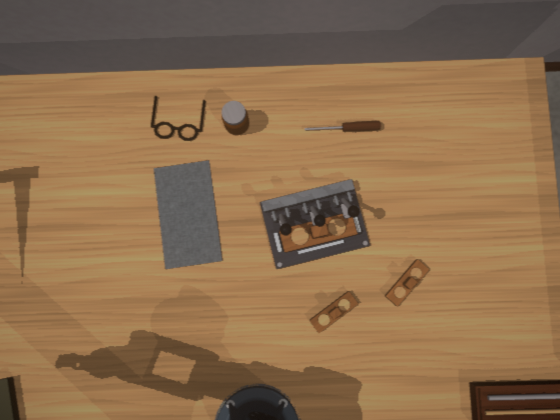

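View pics/side1.png

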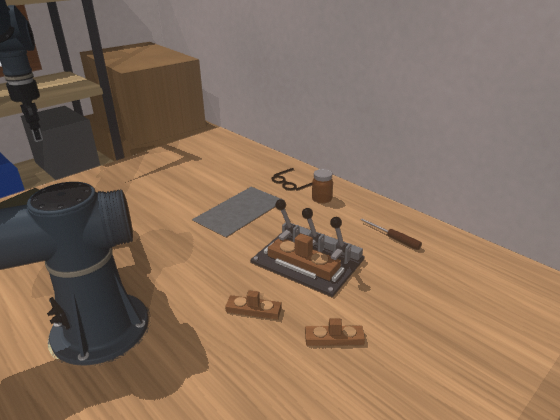

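View pics/wrist1.png

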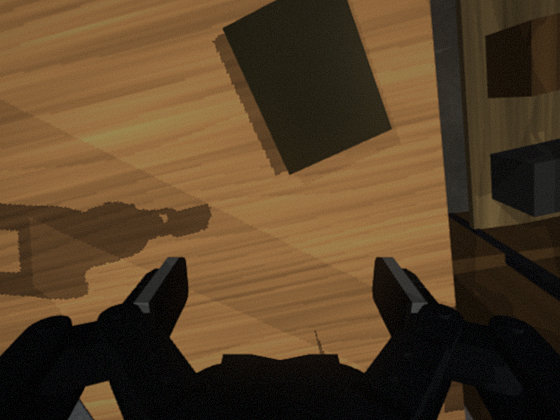

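The top view shows the fixture at about (316,224), with its three black balls at (286,230), (320,221) and (354,212). The mat is at (188,214). The look-alike blocks at (335,311) and (407,283) are smaller. Next I measure these.

Run:
```python
from h import *
T=np.load('top1.npz');S=np.load('side1.npz')
T={k:T[k] for k in T};S={k:S[k] for k in S}
W=world(T);V=world(S)
for n,im,w,pts in (('top',T,W,[(286,229),(320,220),(353,211),(319,228),(300,236),(337,226),(262,199),(352,181),(370,243),(277,267),(155,169),(209,161),(221,260),(166,268),(235,110),(178,132),(345,127)]),
               ('side',S,V,[(281,204),(307,213),(336,222),(304,240),(322,186)])):
    for p in pts: print(n,p,np.round(w[p[1],p[0]],4))
# mat mask
z=W[...,2]; hsv=cv2.cvtColor(T['pixels'],cv2.COLOR_RGB2HSV)
m=np.zeros(z.shape,bool); m[150:280,145:230]=True
m&=(hsv[...,1]<70)&(z<0.02)&(z>-0.01)
P=W[m]; r=cv2.minAreaRect((P[:,:2]*1000).astype(np.float32)); print('mat',r,np.median(P[:,2]))
# fixture plate: region z in .006...
f=np.zeros(z.shape,bool); f[175:275,255:380]=True; f&=(z>0.007)&(z<0.017)
P=W[f]; r=cv2.minAreaRect((P[:,:2]*1000).astype(np.float32)); print('plate',r,np.median(P[:,2]))
# grip: top z 0.085-0.1
for nm,w in (('top',W),('side',V)):
    q=(abs(w[...,2]-0.092)<0.006)&(np.hypot(w[...,0]-W[228,319,0],w[...,1]-W[228,319,1])<0.06)
    print(nm,q.sum(),np.round([w[q].mean(0),w[q].min(0),w[q].max(0)],4))
    b=(w[...,2]>0.13)&(w[...,2]<0.19)&(w[...,0]>0.3)&(w[...,0]<0.8)&(w[...,1]<0.1)&(w[...,1]>-0.3)
    n,l,st,c=cv2.connectedComponentsWithStats(b.astype(np.uint8))
    for i in range(1,n):
        if st[i,4]>15: print(nm,'ball',st[i],c[i],np.round(w[l==i].mean(0),4),np.round(w[l==i].max(0),4))
```

```text
top (286, 229) [ 0.4808 -0.0847  0.1676]
top (320, 220) [ 0.4987 -0.1618  0.1691]
top (353, 211) [ 0.517  -0.237   0.1677]
top (319, 228) [ 0.4871 -0.1655  0.0895]
top (300, 236) [ 0.4717 -0.1207  0.0504]
top (337, 226) [ 0.4944 -0.2147  0.0446]
top (262, 199) [ 5.754e-01 -2.630e-02 -5.000e-04]
top (352, 181) [ 6.16e-01 -2.65e-01 -2.00e-04]
top (370, 243) [ 0.4514 -0.3032  0.0017]
top (277, 267) [ 0.3965 -0.0607  0.0137]
top (155, 169) [0.663  0.2546 0.0082]
top (209, 161) [0.6816 0.1122 0.0015]
top (221, 260) [0.4185 0.0836 0.0042]
top (166, 268) [0.402  0.2268 0.0027]
top (235, 110) [0.7875 0.0319 0.0941]
top (178, 132) [0.7637 0.1947 0.0017]
top (345, 127) [ 0.7563 -0.25    0.0229]
side (281, 204) [ 0.476  -0.0935  0.1644]
side (307, 213) [ 0.4907 -0.171   0.1652]
side (336, 222) [ 0.5112 -0.247   0.1645]
side (304, 240) [ 0.4738 -0.1784  0.096 ]
side (322, 186) [0.7623 0.018  0.0633]
mat ((542.4751586914062, 171.40203857421875), (268.6110534667969, 149.80914306640625), 6.630292892456055) 0.00376715685486696
plate ((496.4510498046875, -158.14385986328125), (236.78146362304688, 301
[... 194 characters left out ...]
0.87603306] [ 0.5178 -0.2363  0.1634] [ 0.5356 -0.2244  0.1721]
top ball [313 214  12  13 120] [318.53333333 219.98333333] [ 0.4995 -0.159   0.1624] [ 0.5167 -0.1466  0.1708]
top ball [279 223  12  13 118] [284.78813559 228.89830508] [ 0.4815 -0.082   0.1628] [ 0.4981 -0.0688  0.171 ]
side 145 [[ 0.4853 -0.1685  0.0917]
 [ 0.4655 -0.1894  0.0862]
 [ 0.5364 -0.1448  0.098 ]]
side ball [276 200  10  13 100] [280.82 205.27] [ 0.4797 -0.0889  0.157 ] [ 0.4983 -0.077   0.1703]
side ball [302 208  11  14 111] [307.27927928 213.81981982] [ 0.4972 -0.1659  0.1577] [ 0.5147 -0.1523  0.1708]
side ball [330 217  12  14 119] [335.75630252 222.86554622] [ 0.5154 -0.243   0.1582] [ 0.5311 -0.2293  0.1711]
```

>>> {"api": "arm_command", "payload": {"linear": [[0,0,-0.5],[0,0,-0.5],[0,0,-0.5],[0,0,-0.5],[0,0,0],[-0.66,-0.91,0],[-0.66,-0.91,0],[-0.66,-0.91,0],[-0.66,-0.91,0],[-0.66,-0.91,0],[-0.66,-0.91,0],[-0.66,-0.91,0],[-0.66,-0.91,0],[-0.66,-0.91,0],[-0.66,-0.91,0],[-0.66,-0.91,0],[-0.66,-0.91,0],[-0.66,-0.91,0],[-0.66,-0.91,0]], "angular": [[0,0,-0.88],[0,0,-0.88],[0,0,-0.88],[0,0,-0.88],[0,0,-0.88],[0,0,0],[0,0,0],[0,0,0],[0,0,0],[0,0,0],[0,0,0],[0,0,0],[0,0,0],[0,0,0],[0,0,0],[0,0,0],[0,0,0],[0,0,0],[0,0,0]], "jaw": [-1,-1,-1,-1,-1,-1,-1,-1,-1,-1,-1,-1,-1,-1,-1,-1,-1,-1,-1]}}

```text
t: 2.05
ee_pos: [0.5129, 0.2957, 0.2618]
tool_rot: [[-0.966, -0.257, -0.011], [-0.257, 0.966, -0.011], [0.013, -0.008, -1.0]]
wrist_force: [-0.1, 0.2, 0.4]
width: -0.0003
```

>>> {"api": "arm_command", "payload": {"linear": [[0.365,-0.907,0],[0.365,-0.907,0],[0.365,-0.907,0],[0.365,-0.907,0],[0.365,-0.907,0],[0.365,-0.907,0],[0.365,-0.907,0],[0.365,-0.907,0],[0.365,-0.907,0],[0.365,-0.907,0],[0.365,-0.907,0],[0.365,-0.907,0],[0.365,-0.907,0],[0.365,-0.907,0],[0.365,-0.907,0],[0.365,-0.907,0],[0,0,0]], "angular": [[0,0,0.1],[0,0,0.1],[0,0,0.1],[0,0,0],[0,0,0],[0,0,0],[0,0,0],[0,0,0],[0,0,0],[0,0,0],[0,0,0],[0,0,0],[0,0,0],[0,0,0],[0,0,0],[0,0,0],[0,0,0]], "jaw": [-1,-1,-1,-1,-1,-1,-1,-1,-1,-1,-1,-1,-1,-1,-1,-1,-1]}}

```text
t: 3.75
ee_pos: [0.4389, -0.1896, 0.2633]
tool_rot: [[-0.975, -0.22, -0.014], [-0.22, 0.975, -0.011], [0.016, -0.008, -1.0]]
wrist_force: [0.2, -0.5, 0.5]
width: -0.0004
```

```bash
cat >> h.py <<'E'
from scipy.spatial.transform import Rotation as Ro
PSI=np.arctan2(.0363,.154); FX=np.array([np.cos(PSI),np.sin(PSI)]); FY=np.array([-np.sin(PSI),np.cos(PSI)]); FO=np.array([.5025,-.159])
def fw(x,y,z): return np.array([*(FO+x*FX+y*FY),z])
def tool(yang): # tool y angle in deg
    a=np.radians(yang); y=np.array([np.cos(a),np.sin(a),0]); z=np.array([0,0,-1.]); return np.stack([np.cross(y,z),y,z],1)
def goto(p,yang=90+np.degrees(PSI)):
    o=ctrl.get_obs(); R=np.array(o['tool_rot']); q=np.array(o['ee_pos'])
    l=R.T@(np.array(p)-q)/.03; a=np.degrees(Ro.from_matrix(R.T@tool(yang)).as_rotvec())/6
    d=q[:2]-FO
    print('t',o['t'],'pos',np.round(q,4),'fix xy',np.round([d@FX,d@FY],4),'F',np.round(o['wrist_force'],1),'w',o['width'])
    print('need lin',np.round(l,2),'ang',np.round(a,2), 'j',np.round(o['joint_positions'],0))
E
python3 - <<'E'
from h import *
goto(fw(-.048,0,.135))
im=get('wrist');save(im,'wrist2.png')
E
```

```text
t 3.75 pos [ 0.4389 -0.1896  0.2633] fix xy [-0.069  -0.0152] F [ 0.2 -0.5  0.5] w -0.00044086836288104614
need lin [-0.76  0.55  4.26] ang [-0.07 -0.16 -0.09] j [ -36.   15.   98.   -1.   67. -138.]
```

View pics/wrist2.png

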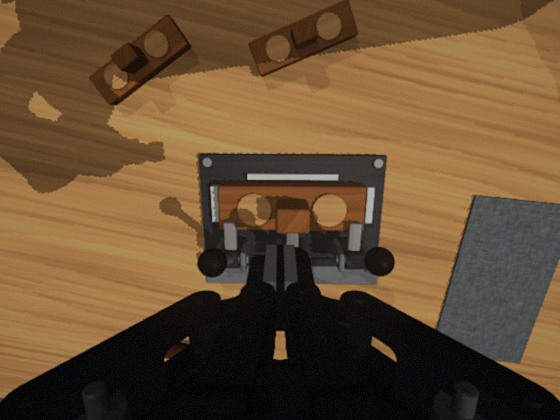

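The wrist view shows the closed fingertips at about (285,265) just in front of the middle ball, with the outer balls at (212,262) and (379,261). I'll go down behind the middle ball.

>>> {"api": "arm_command", "payload": {"linear": [[-0.25,0.55,0.2],[-0.25,0,0.8],[-0.25,0,0.8],[0,0,0.8],[0,0,0.8],[0,0,0.8],[0,0,0]], "angular": [[-0.07,-0.16,-0.09],[0,0,0],[0,0,0],[0,0,0],[0,0,0],[0,0,0],[0,0,0]], "jaw": [-1,-1,-1,-1,-1,-1,-1]}}

```text
t: 4.5
ee_pos: [0.4568, -0.149, 0.1319]
tool_rot: [[-0.971, -0.24, 0.002], [-0.24, 0.971, 0.012], [-0.005, 0.011, -1.0]]
wrist_force: [-0.6, -0.8, -0.1]
width: -0.0002
```

Run:
```python
from h import *
goto(fw(-.048,0,.135))
im=get('side');save(im,'side2.png')
```

```text
t 4.5 pos [ 0.4568 -0.149   0.1319] fix xy [-0.0422  0.0202] F [-0.6 -0.8 -0.1] w -0.0002248075155681761
need lin [ 0.2  -0.67 -0.11] ang [0.1  0.04 0.1 ] j [ -32.   26.  107.    1.   48. -136.]
```

View pics/side2.png

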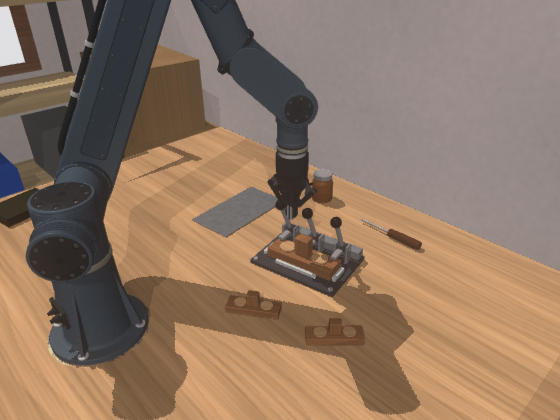

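>>> {"api": "arm_command", "payload": {"linear": [[0.1,-0.3,0],[0.1,-0.3,-0.1],[0,0,0],[0,0,0]], "angular": [[0.1,0.04,0.1],[0,0,0],[0,0,0],[0,0,0]], "jaw": [-1,-1,-1,-1]}}

```text
t: 4.95
ee_pos: [0.4585, -0.1693, 0.1402]
tool_rot: [[-0.973, -0.232, 0.009], [-0.232, 0.973, -0.005], [-0.008, -0.007, -1.0]]
wrist_force: [-0.4, -0.2, -0.4]
width: -0.0001
```

Run:
```python
from h import *
goto(fw(-.048,0,.135))
```

```text
t 4.95 pos [ 0.4585 -0.1693  0.1402] fix xy [-0.0452  0.0001] F [-0.4 -0.2 -0.4] w -7.590954324506358e-05
need lin [ 0.09 -0.    0.17] ang [-0.07  0.07  0.02] j [ -33.   25.  106.    0.   48. -137.]
```

>>> {"api": "arm_command", "payload": {"linear": [[-0.13,0,0.05],[-0.13,0,0.05],[-0.13,0,0.05],[-0.1,0,0],[-0.1,0,-0.04],[-0.1,0,-0.04]], "angular": [[0,0,0],[0,0,0],[0,0,0],[0,0,0],[0,0,0],[0,0,0]], "jaw": [-1,-1,-1,-1,-1,-1]}}

```text
t: 5.55
ee_pos: [0.4807, -0.1648, 0.139]
tool_rot: [[-0.973, -0.23, 0.011], [-0.23, 0.973, -0.006], [-0.009, -0.008, -1.0]]
wrist_force: [-0.1, 0.2, -0.9]
width: -0.0001
```

Run:
```python
from h import *
goto(fw(-.028,0,.135))
```

```text
t 5.55 pos [ 0.4807 -0.1648  0.139 ] fix xy [-0.0226 -0.0006] F [-0.1  0.2 -0.9] w -0.00013949130090885436
need lin [0.18 0.02 0.13] ang [-0.08  0.09  0.01] j [ -32.   27.  103.    0.   49. -135.]
```

>>> {"api": "arm_command", "payload": {"linear": [[-0.1,0,-0.02],[-0.1,0,-0.02],[-0.1,0,-0.04]], "angular": [[0,0,0],[0,0,0],[0,0,0]], "jaw": [-1,-1,-1]}}

```text
t: 5.85
ee_pos: [0.488, -0.163, 0.142]
tool_rot: [[-0.973, -0.232, 0.006], [-0.232, 0.973, -0.007], [-0.004, -0.008, -1.0]]
wrist_force: [-1.9, -1.1, 1.3]
width: -0.0003
```

>>> {"api": "arm_command", "payload": {"linear": [[-0.1,0,-0.04],[-0.1,0,-0.04],[-0.1,0,-0.04]], "angular": [[0,0,0],[0,0,0],[0,0,0]], "jaw": [-1,-1,-1]}}

```text
t: 6.15
ee_pos: [0.4943, -0.1605, 0.1453]
tool_rot: [[-0.972, -0.233, -0.001], [-0.233, 0.972, -0.007], [0.002, -0.006, -1.0]]
wrist_force: [-5.5, -3.1, 2.5]
width: -0.0
```

Run:
```python
from h import *
goto(fw(-.028,0,.135))
im=get('side');save(im,'side3.png')
```

```text
t 6.15 pos [ 0.4943 -0.1605  0.1453] fix xy [-0.0083  0.0004] F [-5.5 -3.1  2.5] w -2.9968864778653518e-06
need lin [ 0.65 -0.01  0.35] ang [-0.06 -0.02  0.04] j [ -30.   27.  101.   -0.   52. -133.]
```

View pics/side3.png

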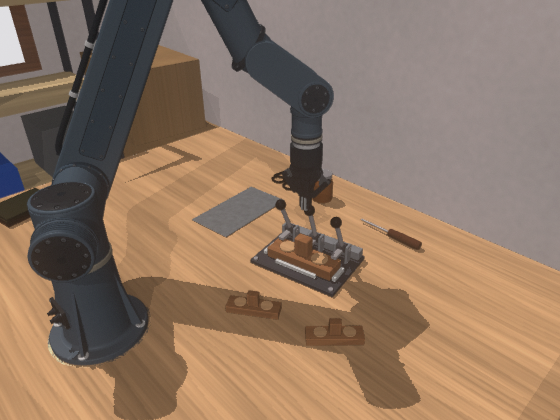

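The fingertip is at (307,207), against the middle ball at (309,211). I'll keep pushing gently.

>>> {"api": "arm_command", "payload": {"linear": [[-0.1,0,-0.04],[-0.1,0,-0.04]], "angular": [[0,0,0],[0,0,0]], "jaw": [-1,-1]}}

```text
t: 6.4
ee_pos: [0.4986, -0.1583, 0.1475]
tool_rot: [[-0.972, -0.233, -0.005], [-0.233, 0.972, -0.005], [0.006, -0.004, -1.0]]
wrist_force: [-0.8, -0.1, 1.0]
width: 0.0002
```

>>> {"api": "arm_command", "payload": {"linear": [[-0.1,0,-0.04],[-0.1,0,-0.04]], "angular": [[0,0,0],[0,0,0]], "jaw": [-1,-1]}}

```text
t: 6.6
ee_pos: [0.507, -0.1565, 0.1502]
tool_rot: [[-0.973, -0.232, -0.001], [-0.232, 0.973, -0.005], [0.002, -0.004, -1.0]]
wrist_force: [0.3, 0.4, -0.7]
width: -0.0
```

>>> {"api": "arm_command", "payload": {"linear": [[-0.2,0,0],[-0.25,0,0],[-0.25,0,0.03],[-0.25,0,0.05],[-0.25,0,0.07]], "angular": [[0,0,0],[0,0,0],[0,0,0],[0,0,0],[0,0,0]], "jaw": [-1,-1,-1,-1,-1]}}

```text
t: 7.1
ee_pos: [0.5475, -0.1474, 0.146]
tool_rot: [[-0.973, -0.232, 0.004], [-0.232, 0.973, -0.005], [-0.003, -0.006, -1.0]]
wrist_force: [-0.3, 0.3, 0.4]
width: -0.0001
```

Run:
```python
from h import *
goto(fw(-.0,0,.135))
im=get('side');save(im,'side4.png')
```

```text
t 7.1 pos [ 0.5475 -0.1474  0.146 ] fix xy [0.0465 0.0009] F [-0.3  0.3  0.4] w -0.00011384928433509987
need lin [ 1.55 -0.02  0.36] ang [-0.06  0.03  0.02] j [ -26.   30.   94.   -0.   55. -130.]
```

View pics/side4.png

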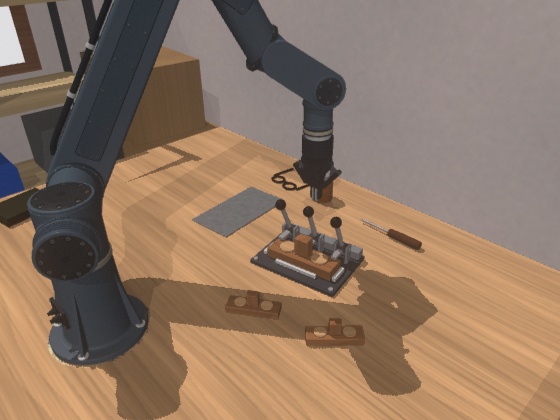

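```bash
cat >> h.py <<'E'
def balls(ref=True):
    for n in ('side','top'):
        im=get(n); w=world(im); hsv=im['pixels'].max(-1)
        d=w[...,:2]-FO; fx=d@FX; fy=d@FY
        for nm,c in (('R',-.08),('M',0),('L',.08)):
            b=(abs(fy-c)<.022)&(w[...,2]>.105)&(w[...,2]<.185)&(fx>-.03)&(fx<.16)&(hsv<60)
            k,l,st,ce=cv2.connectedComponentsWithStats(b.astype(np.uint8))
            print(n,nm,[(int(st[i,4]),np.round(ce[i]).astype(int).tolist(),np.round([fx[l==i].mean(),fy[l==i].mean(),w[l==i][:,2].mean(),w[l==i][:,2].max()],4).tolist()) for i in range(1,k) if st[i,4]>15])
E
python3 - <<'E'
from h import *
balls()
im=get('wrist');save(im,'wrist3.png')
E
```

```text
side R [(75, [336, 222], [-0.0096, -0.0855, 0.1619, 0.1725])]
side M [(68, [308, 211], [-0.0044, -0.0061, 0.1639, 0.1721])]
side L [(62, [280, 204], [-0.0087, 0.0737, 0.1607, 0.1709])]
top R [(82, [354, 211], [-0.0043, -0.0816, 0.1657, 0.172])]
top M [(34, [320, 215], [0.0074, -0.0053, 0.1666, 0.1726])]
top L []
```

View pics/wrist3.png

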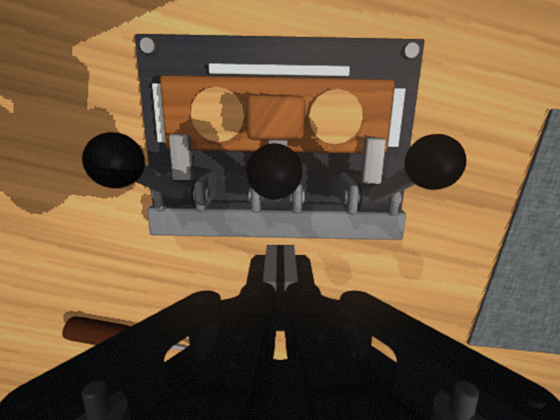

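The wrist view shows the fingers past the middle ball at (274,170), which has moved only about 5 mm. It's either locked, or the tip slid past it. I'll back off over the top and try the left lever, with the jaws slightly open and deeper so they cradle the rod and ball.

>>> {"api": "arm_command", "payload": {"linear": [[0,0,-0.8],[0,0,-0.8],[0,0,-0.3],[0.6,0.5,0],[0.6,0.5,0],[0.6,0.5,0],[0.6,0.5,0],[0.6,0.5,0],[0,0,0],[0,0,0]], "angular": [[0,0,0],[0,0,0],[0,0,0],[0,0,0],[0,0,0],[0,0,0],[0,0,0],[0,0,0],[0,0,0],[0,0,0]], "jaw": [-1,-1,-1,-1,-1,-0.67,-0.67,-0.67,-0.67,-0.67]}}

```text
t: 8.3
ee_pos: [0.4336, -0.0933, 0.2019]
tool_rot: [[-0.973, -0.229, -0.002], [-0.229, 0.973, -0.003], [0.003, -0.003, -1.0]]
wrist_force: [0.4, -0.5, 0.2]
width: 0.0138
```

Run:
```python
from h import *
goto(fw(-.05,.08,.128))
```

```text
t 8.3 pos [ 0.4336 -0.0933  0.2019] fix xy [-0.052   0.0798] F [ 0.4 -0.5  0.2] w 0.013844480358477336
need lin [-0.07  0.01  2.46] ang [-0.02 -0.02 -0.  ] j [ -26.   17.  107.   -0.   56. -130.]
```

>>> {"api": "arm_command", "payload": {"linear": [[0,0,0.6],[0,0,0.6],[0,0,0.6],[0,0,0.6],[0,0,0],[-0.2,0,0],[-0.2,0,0],[-0.2,0,0],[-0.1,0,0],[-0.1,0,0]], "angular": [[0,0,0],[0,0,0],[0,0,0],[0,0,0],[0,0,0],[0,0,0],[0,0,0],[0,0,0],[0,0,0],[0,0,0]], "jaw": [-0.67,-0.67,-0.67,-0.67,-0.67,-0.67,-0.67,-0.67,-0.67,-0.67]}}

```text
t: 9.3
ee_pos: [0.4686, -0.0939, 0.131]
tool_rot: [[-0.974, -0.228, 0.01], [-0.228, 0.974, -0.01], [-0.007, -0.012, -1.0]]
wrist_force: [-2.7, -0.0, 2.7]
width: 0.0144
```

Run:
```python
from h import *
goto(fw(-.028,.08,.130))
```

```text
t 9.3 pos [ 0.4686 -0.0939  0.131 ] fix xy [-0.0181  0.0712] F [-2.7 -0.   2.7] w 0.01441052077384673
need lin [0.33 0.29 0.03] ang [-0.11  0.07 -0.01] j [ -25.   26.  108.   -0.   46. -127.]
```

>>> {"api": "arm_command", "payload": {"linear": [[0.3,0,0],[0.1,0.3,0],[0,0,0],[0,0,0]], "angular": [[0,0,0],[-0.1,0.07,0],[0,0,0],[0,0,0]], "jaw": [-0.67,-0.67,-0.67,-0.67]}}

```text
t: 9.7
ee_pos: [0.4555, -0.0875, 0.1315]
tool_rot: [[-0.974, -0.228, 0.004], [-0.228, 0.974, -0.002], [-0.003, -0.003, -1.0]]
wrist_force: [-0.1, -0.3, -0.5]
width: 0.0136
```

Run:
```python
from h import *
goto(fw(-.028,.08,.130))
balls()
im=get('wrist');save(im,'wrist4.png')
```

```text
t 9.7 pos [ 0.4555 -0.0875  0.1315] fix xy [-0.0294  0.0804] F [-0.1 -0.3 -0.5] w 0.013629841740503044
need lin [-0.05 -0.01  0.05] ang [-0.03  0.03 -0.01] j [ -25.   25.  109.   -0.   46. -128.]
side R [(83, [335, 222], [-0.009, -0.0849, 0.1624, 0.172])]
side M [(74, [308, 211], [-0.0044, -0.0061, 0.1642, 0.1741])]
side L [(24, [272, 202], [-0.0239, 0.0881, 0.1719, 0.1837]), (47, [283, 202], [-0.0039, 0.0674, 0.167, 0.1828])]
top R [(98, [353, 211], [-0.0032, -0.0803, 0.1656, 0.1719])]
top M [(59, [319, 216], [0.0052, -0.0029, 0.1677, 0.1753])]
top L []
```

View pics/wrist4.png

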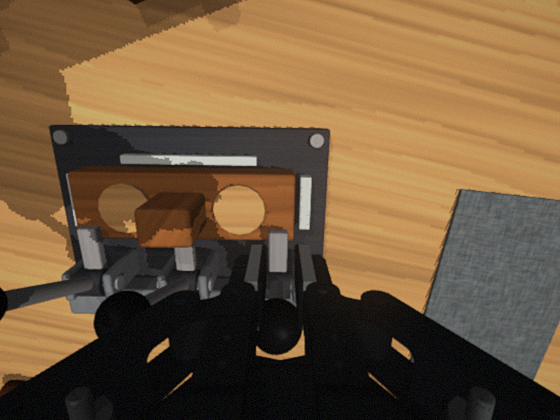

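The left ball at (278,325) sits centred between the fingers at about (240..318). I'll push.

>>> {"api": "arm_command", "payload": {"linear": [[-0.15,0,0],[-0.15,0,0],[-0.1,0,-0.02],[-0.1,0,-0.04]], "angular": [[0,0,0],[0,0,0],[0,0,0],[0,0,0]], "jaw": [-0.67,-0.67,-0.67,-0.67]}}

```text
t: 10.25
ee_pos: [0.471, -0.0842, 0.1331]
tool_rot: [[-0.974, -0.228, 0.003], [-0.228, 0.974, -0.002], [-0.002, -0.003, -1.0]]
wrist_force: [-1.2, -0.9, 0.9]
width: 0.014
```

>>> {"api": "arm_command", "payload": {"linear": [[-0.1,0,-0.04],[-0.1,0,-0.04]], "angular": [[0,0,0],[0,0,0]], "jaw": [-0.67,-0.67]}}

```text
t: 10.45
ee_pos: [0.4769, -0.0828, 0.1356]
tool_rot: [[-0.974, -0.228, 0.001], [-0.228, 0.974, -0.002], [-0.001, -0.003, -1.0]]
wrist_force: [-0.6, -1.1, 0.8]
width: 0.014
```

>>> {"api": "arm_command", "payload": {"linear": [[-0.1,0,-0.04],[-0.1,0,-0.04]], "angular": [[0,0,0],[0,0,0]], "jaw": [-0.67,-0.67]}}

```text
t: 10.65
ee_pos: [0.4832, -0.0814, 0.1383]
tool_rot: [[-0.974, -0.228, 0.001], [-0.228, 0.974, -0.002], [-0.001, -0.003, -1.0]]
wrist_force: [-0.8, -1.2, -0.5]
width: 0.0139
```

>>> {"api": "arm_command", "payload": {"linear": [[-0.1,0,-0.04],[-0.1,0,-0.04],[-0.1,0,-0.03]], "angular": [[0,0,0],[0,0,0],[0,0,0]], "jaw": [-0.67,-0.67,-0.67]}}

```text
t: 10.95
ee_pos: [0.4928, -0.0791, 0.1418]
tool_rot: [[-0.974, -0.228, 0.001], [-0.228, 0.974, -0.002], [-0.001, -0.003, -1.0]]
wrist_force: [-0.7, -1.0, 0.7]
width: 0.0144
```

>>> {"api": "arm_command", "payload": {"linear": [[-0.1,0,-0.03],[-0.1,0,-0.03],[-0.1,0,-0.02]], "angular": [[0,0,0],[0,0,0],[0,0,0]], "jaw": [-0.67,-0.67,-0.67]}}

```text
t: 11.25
ee_pos: [0.5023, -0.0768, 0.1444]
tool_rot: [[-0.974, -0.228, 0.001], [-0.228, 0.974, -0.002], [-0.001, -0.003, -1.0]]
wrist_force: [-0.8, -0.7, -0.9]
width: 0.0141
```

Run:
```python
from h import *
goto(fw(-.028,.08,.130))
balls()
im=get('wrist');save(im,'wrist5.png')
```

```text
t 11.25 pos [ 0.5023 -0.0768  0.1444] fix xy [0.0187 0.08  ] F [-0.8 -0.7 -0.9] w 0.014128138318879378
need lin [ 1.56 -0.    0.48] ang [-0.02  0.01 -0.01] j [ -21.   27.  102.   -0.   51. -124.]
side R [(82, [335, 222], [-0.0097, -0.085, 0.1629, 0.171])]
side M [(74, [308, 211], [-0.0042, -0.006, 0.164, 0.1723])]
side L [(16, [282, 192], [0.0197, 0.0874, 0.1794, 0.1844]), (29, [291, 195], [0.0284, 0.065, 0.172, 0.1849])]
top R [(102, [353, 211], [-0.0031, -0.0799, 0.1654, 0.1731])]
top M [(76, [320, 218], [-0.0006, -0.0028, 0.1667, 0.1735])]
top L []
```

View pics/wrist5.png

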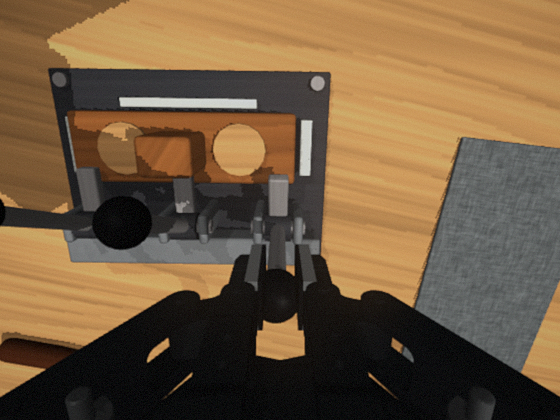

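The left ball moves with the fingers, so that lever is free. I'll continue along the arc.

>>> {"api": "arm_command", "payload": {"linear": [[-0.2,0,0],[-0.2,0,0.01],[-0.2,0,0.02],[-0.2,0,0.03],[-0.2,0,0.04],[-0.2,0,0.05],[-0.2,0,0.06],[-0.2,0,0.08]], "angular": [[0,0,0],[0,0,0],[0,0,0],[0,0,0],[0,0,0],[0,0,0],[0,0,0],[0,0,0]], "jaw": [-0.67,-0.67,-0.67,-0.67,-0.67,-0.67,-0.67,-0.67]}}

```text
t: 12.2
ee_pos: [0.5552, -0.0658, 0.1368]
tool_rot: [[-0.974, -0.228, 0.007], [-0.228, 0.974, -0.004], [-0.006, -0.006, -1.0]]
wrist_force: [-0.4, -0.4, 2.0]
width: 0.0142
```

Run:
```python
from h import *
goto(fw(.110,.08,.108))
```

```text
t 12.2 pos [ 0.5552 -0.0658  0.1368] fix xy [0.0727 0.0786] F [-0.4 -0.4  2. ] w 0.014191104465767435
need lin [-1.24  0.05  0.97] ang [-0.06  0.06 -0.01] j [ -18.   30.   96.   -0.   53. -121.]
```

>>> {"api": "arm_command", "payload": {"linear": [[-0.2,0.04,0.1],[-0.2,0,0.12],[-0.2,0,0.14],[-0.2,0,0.16],[-0.2,0,0.17],[-0.15,0,0.15],[-0.1,0,0.08]], "angular": [[-0.06,0.06,0],[0,0,0],[0,0,0],[0,0,0],[0,0,0],[0,0,0],[0,0,0]], "jaw": [-0.67,-0.67,-0.67,-0.67,-0.67,-0.67,-0.67]}}

```text
t: 12.9
ee_pos: [0.5909, -0.0564, 0.1084]
tool_rot: [[-0.973, -0.23, -0.012], [-0.23, 0.973, -0.002], [0.012, 0.001, -1.0]]
wrist_force: [-15.5, -4.1, 32.0]
width: 0.0139
```

Run:
```python
from h import *
goto(fw(.115,.08,.108))
balls()
im=get('side');save(im,'side6.png')
```

```text
t 12.9 pos [ 0.5909 -0.0564  0.1084] fix xy [0.1096 0.0796] F [-15.5  -4.1  32. ] w 0.013859401280047364
need lin [-0.18  0.01  0.01] ang [ 0.01 -0.11  0.01] j [ -16.   35.   91.   -0.   54. -119.]
side R [(83, [335, 222], [-0.0093, -0.0849, 0.1625, 0.1715])]
side M [(74, [308, 211], [-0.0044, -0.0059, 0.1642, 0.1729])]
side L [(78, [298, 184], [0.1078, 0.0894, 0.1632, 0.1848]), (59, [307, 188], [0.1086, 0.0621, 0.1565, 0.1848])]
top R [(101, [353, 211], [-0.003, -0.0799, 0.1655, 0.1734])]
top M [(94, [319, 218], [0.0016, -0.001, 0.167, 0.1728])]
top L []
```

View pics/side6.png

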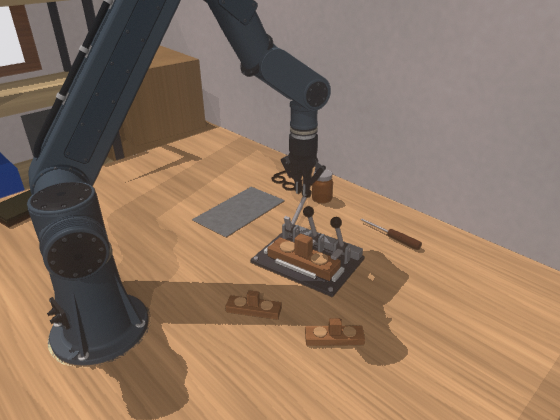

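>>> {"api": "arm_command", "payload": {"linear": [[0.4,0,0],[0.4,0,0],[0.4,0,-0.3],[0.2,0,-0.8],[0,0,-0.8],[0,0,-0.8],[0,0,-0.5],[0,0,0]], "angular": [[0,0,0],[0,0,0],[0,0,0],[0,0,0],[0,0,0],[0,0,0],[0,0,0],[0,0,0]], "jaw": [-0.67,-0.67,-0.67,-0.67,-0.67,-0.67,-0.67,-0.67]}}

```text
t: 13.85
ee_pos: [0.5439, -0.065, 0.2075]
tool_rot: [[-0.973, -0.229, -0.019], [-0.229, 0.974, 0.003], [0.017, 0.007, -1.0]]
wrist_force: [-0.2, -1.1, -0.4]
width: 0.0143
```

Run:
```python
from h import *
goto(fw(-.035,0,.130))
balls()
im=get('side');save(im,'side7.png')
```

```text
t 13.85 pos [ 0.5439 -0.065   0.2075] fix xy [0.0618 0.082 ] F [-0.2 -1.1 -0.4] w 0.01429341808582944
need lin [ 3.18 -2.76  2.62] ang [ 0.07 -0.17 -0.01] j [ -18.   25.   92.   -0.   64. -122.]
side R [(83, [335, 222], [-0.009, -0.085, 0.1622, 0.1709])]
side M [(70, [308, 211], [-0.0043, -0.0062, 0.164, 0.1729])]
side L [(47, [306, 192], [0.121, 0.0725, 0.1347, 0.1416])]
top R [(99, [353, 211], [-0.0029, -0.0802, 0.1655, 0.1722])]
top M [(95, [319, 218], [0.0018, -0.001, 0.1668, 0.1731])]
top L []
```

View pics/side7.png

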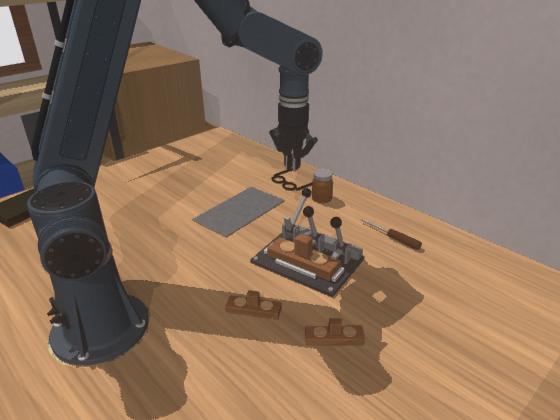

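The left lever is fully thrown: its ball is now at (306,192) and its top at 0.142 m, as expected. Next is the middle one.

>>> {"api": "arm_command", "payload": {"linear": [[0.65,-0.55,0],[0.65,-0.55,0],[0.65,-0.55,0],[0.65,-0.55,0],[0.65,-0.55,0],[0,0,0],[0,0,0],[0,0,0.5],[0,0,0.5],[0,0,0.5],[0,0,0.5],[0,0,0.5],[0,0,0],[0,0,0]], "angular": [[0.07,-0.17,0],[0,0,0],[0,0,0],[0,0,0],[0,0,0],[0,0,0],[0,0,0],[0,0,0],[0,0,0],[0,0,0],[0,0,0],[0,0,0],[0,0,0],[0,0,0]], "jaw": [-0.67,-0.67,-0.67,-0.67,-0.67,-0.67,-0.67,-0.67,-0.67,-0.67,-0.67,-0.67,-0.67,-0.67]}}

```text
t: 15.4
ee_pos: [0.4598, -0.1595, 0.1154]
tool_rot: [[-0.972, -0.236, -0.022], [-0.236, 0.972, 0.016], [0.018, 0.021, -1.0]]
wrist_force: [-0.7, -0.1, 0.5]
width: 0.0143
```

Run:
```python
from h import *
goto(fw(-.025,0,.130))
im=get('wrist');save(im,'wrist6.png')
```

```text
t 15.4 pos [ 0.4598 -0.1595  0.1154] fix xy [-0.0417  0.0094] F [-0.7 -0.1  0.5] w 0.01434253516229338
need lin [-0.54 -0.31 -0.5 ] ang [ 0.2  -0.17  0.06] j [ -32.   29.  106.    0.   47. -136.]
```

View pics/wrist6.png

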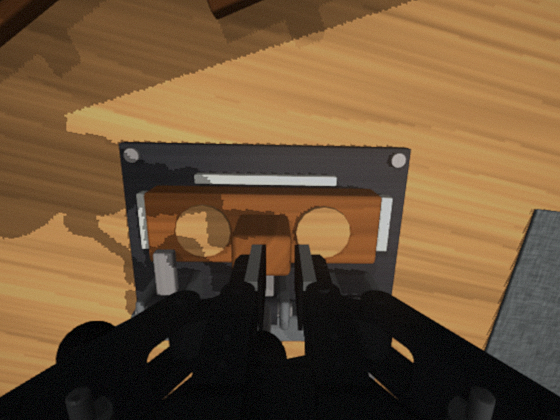

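>>> {"api": "arm_command", "payload": {"linear": [[0,-0.15,-0.2],[0,-0.15,-0.2],[-0.1,0,0],[0,0,0],[0,0,0]], "angular": [[0.1,-0.08,0.06],[0.1,-0.09,0],[0,0,0],[0,0,0],[0,0,0]], "jaw": [-0.67,-0.67,-0.67,-0.67,-0.67]}}

```text
t: 15.95
ee_pos: [0.4674, -0.1692, 0.1314]
tool_rot: [[-0.973, -0.23, 0.008], [-0.23, 0.973, -0.005], [-0.006, -0.007, -1.0]]
wrist_force: [0.1, -0.0, 0.9]
width: 0.0141
```

Run:
```python
from h import *
goto(fw(-.025,0,.130))
```

```text
t 15.95 pos [ 0.4674 -0.1692  0.1314] fix xy [-0.0365 -0.0019] F [ 0.1 -0.   0.9] w 0.014129959605625898
need lin [-0.38  0.06  0.05] ang [-0.07  0.06  0.  ] j [ -33.   27.  105.   -0.   48. -136.]
```

Contact should come at about x −15 mm. I'll approach and push, checking the force.

>>> {"api": "arm_command", "payload": {"linear": [[-0.15,0.06,0],[-0.15,0,0],[-0.15,0,0],[-0.1,0,-0.02],[-0.1,0,-0.03]], "angular": [[-0.07,0.06,0],[0,0,0],[0,0,0],[0,0,0],[0,0,0]], "jaw": [-0.67,-0.67,-0.67,-0.67,-0.67]}}

```text
t: 16.45
ee_pos: [0.4857, -0.1625, 0.1326]
tool_rot: [[-0.973, -0.23, -0.005], [-0.23, 0.973, 0.001], [0.005, 0.002, -1.0]]
wrist_force: [-5.0, -3.0, 3.7]
width: 0.0143
```

>>> {"api": "arm_command", "payload": {"linear": [[-0.1,0,-0.04],[-0.1,0,-0.04]], "angular": [[0,0,0],[0,0,0]], "jaw": [-0.67,-0.67]}}

```text
t: 16.65
ee_pos: [0.4883, -0.1617, 0.1344]
tool_rot: [[-0.972, -0.233, -0.014], [-0.233, 0.973, -0.0], [0.013, 0.003, -1.0]]
wrist_force: [-5.4, -4.7, -0.0]
width: 0.0139
```

>>> {"api": "arm_command", "payload": {"linear": [[-0.1,0,-0.04],[-0.1,0,-0.04]], "angular": [[0,0,0],[0,0,0]], "jaw": [-0.67,-0.67]}}

```text
t: 16.85
ee_pos: [0.4896, -0.1613, 0.1355]
tool_rot: [[-0.972, -0.235, -0.025], [-0.235, 0.972, -0.002], [0.025, 0.004, -1.0]]
wrist_force: [-4.9, -5.9, -0.4]
width: 0.0143
```

Run:
```python
from h import *
goto(fw(-.025,0,.130))
```

```text
t 16.85 pos [ 0.4896 -0.1613  0.1355] fix xy [-0.013   0.0007] F [-4.9 -5.9 -0.4] w 0.014330637040189729
need lin [ 0.39 -0.02  0.19] ang [ 0.04 -0.24  0.05] j [ -30.   28.  101.   -1.   52. -133.]
```

The middle lever stops solid at about 8 N, so it's locked. I'll back off and go to the right one.

>>> {"api": "arm_command", "payload": {"linear": [[0.4,0,0],[0.4,0,0],[0,0,-0.8],[0,0,-0.8],[0,0,-0.7],[0,-0.65,0],[0,-0.65,0],[0,-0.65,0],[0,-0.65,0],[0,0,0],[0,0,0]], "angular": [[0.04,-0.24,0.05],[0,0,0],[0,0,0],[0,0,0],[0,0,0],[0,0,0],[0,0,0],[0,0,0],[0,0,0],[0,0,0],[0,0,0]], "jaw": [-0.67,-0.67,-0.67,-0.67,-0.67,-0.67,-0.67,-0.67,-0.67,-0.67,-0.67]}}

```text
t: 17.95
ee_pos: [0.4836, -0.251, 0.2017]
tool_rot: [[-0.974, -0.225, -0.003], [-0.225, 0.974, 0.005], [0.002, 0.005, -1.0]]
wrist_force: [-0.5, -0.3, -0.1]
width: 0.014
```

Run:
```python
from h import *
goto(fw(-.038,-.08,.130))
```

```text
t 17.95 pos [ 0.4836 -0.251   0.2017] fix xy [-0.0395 -0.0852] F [-0.5 -0.3 -0.1] w 0.013973585457758387
need lin [-0.05  0.16  2.39] ang [ 0.05 -0.02 -0.04] j [ -39.   25.   94.    0.   62. -142.]
```

>>> {"api": "arm_command", "payload": {"linear": [[0,0.1,0.3],[0,0,0.5],[0,0,0.5],[0,0,0.4],[0,0,0.3],[0,0,0.2],[0,0,0],[0,0,0]], "angular": [[0,0,-0.04],[0,0,0],[0,0,0],[0,0,0],[0,0,0],[0,0,0],[0,0,0],[0,0,0]], "jaw": [-0.67,-0.67,-0.67,-0.67,-0.67,-0.67,-0.67,-0.67]}}

```text
t: 18.75
ee_pos: [0.4787, -0.2411, 0.128]
tool_rot: [[-0.972, -0.233, -0.011], [-0.233, 0.972, 0.013], [0.008, 0.015, -1.0]]
wrist_force: [-0.2, 0.1, 1.1]
width: 0.0142
```

Run:
```python
from h import *
goto(fw(-.035,-.08,.130))
im=get('wrist');save(im,'wrist7.png')
```

```text
t 18.75 pos [ 0.4787 -0.2411  0.128 ] fix xy [-0.042  -0.0744] F [-0.2  0.1  1.1] w 0.014211655104546542
need lin [-0.23 -0.19 -0.07] ang [ 0.14 -0.08  0.03] j [ -39.   30.   99.    0.   52. -142.]
```

View pics/wrist7.png

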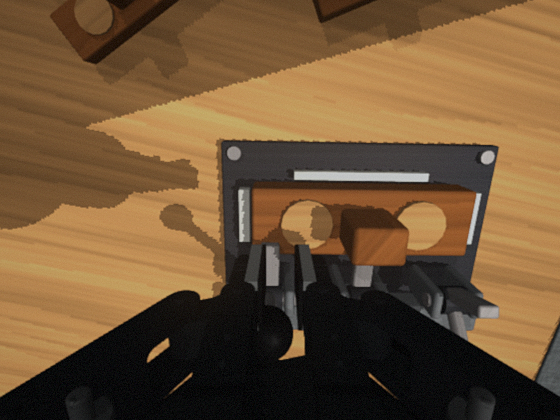

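The right ball at (270,332) is a little left of the finger centre (282). I'll correct for that and push.

>>> {"api": "arm_command", "payload": {"linear": [[0,-0.19,-0.07],[0,0,0],[-0.15,0,0],[-0.15,0,0]], "angular": [[0.14,-0.08,0.03],[0,0,0],[0,0,0],[0,0,0]], "jaw": [-0.67,-0.67,-0.67,-0.67]}}

```text
t: 19.2
ee_pos: [0.4902, -0.2461, 0.1322]
tool_rot: [[-0.973, -0.229, 0.004], [-0.229, 0.973, -0.003], [-0.004, -0.004, -1.0]]
wrist_force: [0.9, 0.6, -0.1]
width: 0.0143
```

Run:
```python
from h import *
goto(fw(-.020,-.08,.130))
```

```text
t 19.2 pos [ 0.4902 -0.2461  0.1322] fix xy [-0.032 -0.082] F [ 0.9  0.6 -0.1] w 0.014349843522277623
need lin [-0.4   0.07  0.08] ang [-0.04  0.03 -0.01] j [ -38.   30.   98.    0.   52. -142.]
```

>>> {"api": "arm_command", "payload": {"linear": [[-0.15,0.06,0.04],[-0.15,0,0],[-0.1,0,0],[-0.1,0,-0.02],[-0.1,0,-0.04]], "angular": [[0,0,0],[0,0,0],[0,0,0],[0,0,0],[0,0,0]], "jaw": [-0.67,-0.67,-0.67,-0.67,-0.67]}}

```text
t: 19.7
ee_pos: [0.5087, -0.2413, 0.134]
tool_rot: [[-0.973, -0.23, 0.004], [-0.23, 0.973, -0.007], [-0.002, -0.008, -1.0]]
wrist_force: [-1.6, -0.8, 1.7]
width: 0.0139
```

>>> {"api": "arm_command", "payload": {"linear": [[-0.1,0,-0.04],[-0.1,0,-0.04],[-0.1,0,-0.04]], "angular": [[0,0,0],[0,0,0],[0,0,0]], "jaw": [-0.67,-0.67,-0.67]}}

```text
t: 20.0
ee_pos: [0.5183, -0.239, 0.1379]
tool_rot: [[-0.973, -0.23, 0.004], [-0.23, 0.973, -0.007], [-0.002, -0.008, -1.0]]
wrist_force: [-1.8, -1.9, 0.8]
width: 0.0138
```

>>> {"api": "arm_command", "payload": {"linear": [[-0.1,0,-0.04],[-0.1,0,-0.04],[-0.1,0,-0.04]], "angular": [[0,0,0],[0,0,0],[0,0,0]], "jaw": [-0.67,-0.67,-0.67]}}

```text
t: 20.3
ee_pos: [0.528, -0.2366, 0.1413]
tool_rot: [[-0.973, -0.23, 0.004], [-0.23, 0.973, -0.006], [-0.003, -0.007, -1.0]]
wrist_force: [-0.8, -1.0, 0.1]
width: 0.0137
```

Run:
```python
from h import *
goto(fw(-.020,-.08,.130))
```

```text
t 20.3 pos [ 0.528  -0.2366  0.1413] fix xy [ 0.0071 -0.0814] F [-0.8 -1.   0.1] w 0.013749536707165432
need lin [0.9  0.05 0.37] ang [-0.07  0.02  0.  ] j [ -35.   31.   93.   -0.   55. -138.]
```

The right lever is free. Same arc as on the left.

>>> {"api": "arm_command", "payload": {"linear": [[-0.2,0.02,-0.05],[-0.2,0,-0.03],[-0.2,0,0],[-0.2,0,0.01],[-0.2,0,0.02],[-0.2,0,0.03],[-0.2,0,0.04],[-0.2,0,0.05],[-0.2,0,0.06],[-0.2,0,0.08]], "angular": [[0,0,0],[0,0,0],[0,0,0],[0,0,0],[0,0,0],[0,0,0],[0,0,0],[0,0,0],[0,0,0],[0,0,0]], "jaw": [-0.67,-0.67,-0.67,-0.67,-0.67,-0.67,-0.67,-0.67,-0.67,-0.67]}}

```text
t: 21.3
ee_pos: [0.5936, -0.2213, 0.1362]
tool_rot: [[-0.973, -0.23, 0.009], [-0.23, 0.973, -0.008], [-0.007, -0.01, -1.0]]
wrist_force: [1.7, -1.1, 0.9]
width: 0.0141
```

Run:
```python
from h import *
goto(fw(.110,-.08,.108))
```

```text
t 21.3 pos [ 0.5936 -0.2213  0.1362] fix xy [ 0.0744 -0.0816] F [ 1.7 -1.1  0.9] w 0.014084075326262824
need lin [-1.18  0.06  0.95] ang [-0.09  0.07  0.  ] j [ -30.   35.   85.   -0.   59. -134.]
```

>>> {"api": "arm_command", "payload": {"linear": [[-0.2,0.04,0.1],[-0.2,0,0.12],[-0.2,0,0.14],[-0.2,0,0.16],[-0.2,0,0.17],[-0.12,0,0.12],[-0.1,0,0.08]], "angular": [[-0.06,0.06,0],[0,0,0],[0,0,0],[0,0,0],[0,0,0],[0,0,0],[0,0,0]], "jaw": [-0.67,-0.67,-0.67,-0.67,-0.67,-0.67,-0.67]}}

```text
t: 22.0
ee_pos: [0.6269, -0.2123, 0.1109]
tool_rot: [[-0.972, -0.233, -0.013], [-0.233, 0.973, -0.005], [0.014, -0.002, -1.0]]
wrist_force: [-14.8, -1.3, 24.9]
width: 0.0144
```

Run:
```python
from h import *
goto(fw(.110,-.08,.108))
```

```text
t 22.0 pos [ 0.6269 -0.2123  0.1109] fix xy [ 0.1089 -0.0804] F [-14.8  -1.3  24.9] w 0.014429391865231171
need lin [-0.04  0.01  0.09] ang [-0.02 -0.13  0.03] j [ -28.   40.   81.   -1.   60. -131.]
```

Same end stop as on the left. I'll back off, rise and move behind the middle ball.

>>> {"api": "arm_command", "payload": {"linear": [[0.4,0,0],[0.4,0,0],[0.4,0,-0.3],[0.2,0,-0.8],[0,0,-0.8],[0,0,-0.8],[0,0,-0.5],[0.5,0,0],[0.6,0.5,0],[0.6,0.5,0],[0.6,0.5,0],[0.6,0.5,0],[0.3,0.4,0],[0,0,0],[0,0,0]], "angular": [[-0.02,-0.13,0.03],[0,0,0],[0,0,0],[0,0,0],[0,0,0],[0,0,0],[0,0,0],[0,0,0],[0,0,0],[0,0,0],[0,0,0],[0,0,0],[0,0,0],[0,0,0],[0,0,0]], "jaw": [-0.67,-0.67,-0.67,-0.67,-0.67,-0.67,-0.67,-0.67,-0.67,-0.67,-0.67,-0.67,-0.67,-0.67,-0.67]}}

```text
t: 23.5
ee_pos: [0.4635, -0.1694, 0.2107]
tool_rot: [[-0.974, -0.227, -0.009], [-0.227, 0.974, 0.008], [0.007, 0.01, -1.0]]
wrist_force: [0.3, 0.1, -0.7]
width: 0.014
```

Run:
```python
from h import *
goto(fw(-.035,0,.130))
balls()
```

```text
t 23.5 pos [ 0.4635 -0.1694  0.2107] fix xy [-0.0404 -0.0012] F [ 0.3  0.1 -0.7] w 0.014007826597775356
need lin [-0.2   0.01  2.69] ang [ 0.1  -0.06 -0.03] j [ -33.   20.  100.    0.   61. -136.]
side R [(40, [358, 209], [0.117, -0.087, 0.1339, 0.1439])]
side M [(71, [308, 211], [-0.0042, -0.0061, 0.164, 0.1729])]
side L [(31, [307, 193], [0.1208, 0.0679, 0.1335, 0.1412])]
top R [(44, [337, 161], [0.1218, -0.0821, 0.1381, 0.1449])]
top M []
top L [(48, [272, 177], [0.1241, 0.0758, 0.1385, 0.1453])]
```

>>> {"api": "arm_command", "payload": {"linear": [[0,0,0.3],[0,0,0.5],[0,0,0.5],[0,0,0.5],[0,0,0.4],[0,0,0.3],[0,0,0],[0,0,0]], "angular": [[0.1,-0.06,0],[0,0,0],[0,0,0],[0,0,0],[0,0,0],[0,0,0],[0,0,0],[0,0,0]], "jaw": [-0.67,-0.67,-0.67,-0.67,-0.67,-0.67,-0.67,-0.67]}}

```text
t: 24.4
ee_pos: [0.4725, -0.176, 0.1329]
tool_rot: [[-0.974, -0.226, 0.008], [-0.226, 0.974, -0.006], [-0.007, -0.007, -1.0]]
wrist_force: [0.3, -0.4, -0.2]
width: 0.0147
```

Run:
```python
from h import *
goto(fw(-.035,0,.130))
```

```text
t 24.4 pos [ 0.4725 -0.176   0.1329] fix xy [-0.0331 -0.0097] F [ 0.3 -0.4 -0.2] w 0.014684746067770524
need lin [0.07 0.32 0.09] ang [-0.07  0.06 -0.04] j [ -33.   27.  104.   -0.   48. -136.]
```

>>> {"api": "arm_command", "payload": {"linear": [[0,0.3,0.07],[0,0,0],[-0.15,0,0],[-0.15,0,0]], "angular": [[-0.07,0.06,-0.04],[0,0,0],[0,0,0],[0,0,0]], "jaw": [-0.67,-0.67,-0.67,-0.67]}}

```text
t: 24.8
ee_pos: [0.4804, -0.1648, 0.1322]
tool_rot: [[-0.973, -0.23, 0.002], [-0.23, 0.973, -0.001], [-0.002, -0.002, -1.0]]
wrist_force: [0.5, -0.1, -0.8]
width: 0.0142
```

Run:
```python
from h import *
goto(fw(-.018,0,.130))
```

```text
t 24.8 pos [ 0.4804 -0.1648  0.1322] fix xy [-0.0228 -0.0006] F [ 0.5 -0.1 -0.8] w 0.014185999603308365
need lin [-0.16  0.02  0.07] ang [-0.01  0.02  0.  ] j [ -32.   28.  103.    0.   49. -135.]
```

>>> {"api": "arm_command", "payload": {"linear": [[-0.1,0,0],[-0.1,0,-0.02],[-0.1,0,-0.04],[-0.1,0,-0.04],[-0.1,0,-0.04]], "angular": [[0,0,0],[0,0,0],[0,0,0],[0,0,0],[0,0,0]], "jaw": [-0.67,-0.67,-0.67,-0.67,-0.67]}}

```text
t: 25.3
ee_pos: [0.4952, -0.1615, 0.1373]
tool_rot: [[-0.973, -0.231, -0.0], [-0.231, 0.973, -0.003], [0.001, -0.002, -1.0]]
wrist_force: [-1.9, -1.3, -0.0]
width: 0.0141
```

>>> {"api": "arm_command", "payload": {"linear": [[-0.1,0,-0.04],[-0.1,0,-0.04],[-0.1,0,-0.03],[-0.1,0,-0.03]], "angular": [[0,0,0],[0,0,0],[0,0,0],[0,0,0]], "jaw": [-0.67,-0.67,-0.67,-0.67]}}

```text
t: 25.7
ee_pos: [0.508, -0.1587, 0.1417]
tool_rot: [[-0.973, -0.231, -0.0], [-0.231, 0.973, -0.003], [0.001, -0.002, -1.0]]
wrist_force: [-0.5, -0.7, 0.9]
width: 0.014
```

Run:
```python
from h import *
goto(fw(-.018,0,.130))
```

```text
t 25.7 pos [ 0.508  -0.1587  0.1417] fix xy [ 0.0054 -0.0009] F [-0.5 -0.7  0.9] w 0.014049797175406921
need lin [0.78 0.03 0.39] ang [-0.02 -0.01  0.02] j [ -29.   28.   99.   -0.   52. -133.]
```

The middle lever is free now. Gripper body clearance: it sits about 0.18–0.2 m up at the end, and the neighbouring balls top out at 0.142 m, so that's fine.

>>> {"api": "arm_command", "payload": {"linear": [[-0.2,0.02,-0.05],[-0.2,0,-0.03],[-0.2,0,0],[-0.2,0,0.01],[-0.2,0,0.02],[-0.2,0,0.03],[-0.2,0,0.04],[-0.2,0,0.05],[-0.2,0,0.06],[-0.2,0,0.08]], "angular": [[0,0,0],[0,0,0],[0,0,0],[0,0,0],[0,0,0],[0,0,0],[0,0,0],[0,0,0],[0,0,0],[0,0,0]], "jaw": [-0.67,-0.67,-0.67,-0.67,-0.67,-0.67,-0.67,-0.67,-0.67,-0.67]}}

```text
t: 26.7
ee_pos: [0.5754, -0.144, 0.1371]
tool_rot: [[-0.973, -0.231, 0.009], [-0.231, 0.973, -0.006], [-0.007, -0.007, -1.0]]
wrist_force: [0.5, -0.4, 1.1]
width: 0.014
```

>>> {"api": "arm_command", "payload": {"linear": [[-0.2,0.02,0.1],[-0.2,0,0.12],[-0.2,0,0.14],[-0.2,0,0.16],[-0.2,0,0.17]], "angular": [[-0.06,0.06,0],[0,0,0],[0,0,0],[0,0,0],[0,0,0]], "jaw": [-0.67,-0.67,-0.67,-0.67,-0.67]}}

```text
t: 27.2
ee_pos: [0.6073, -0.1358, 0.1143]
tool_rot: [[-0.973, -0.231, 0.0], [-0.231, 0.973, -0.0], [-0.0, -0.0, -1.0]]
wrist_force: [-0.1, -0.2, 1.2]
width: 0.0145
```

Run:
```python
from h import *
goto(fw(.110,0,.108))
```

```text
t 27.2 pos [ 0.6073 -0.1358  0.1143] fix xy [ 0.1073 -0.0015] F [-0.1 -0.2  1.2] w 0.014541099798963614
need lin [-0.09  0.05  0.21] ang [-0.    0.    0.01] j [ -23.   36.   87.   -0.   56. -126.]
```

>>> {"api": "arm_command", "payload": {"linear": [[-0.12,0,0.12],[-0.12,0,0.08],[-0.1,0,0.06]], "angular": [[0,0,0],[0,0,0],[0,0,0]], "jaw": [-0.67,-0.67,-0.67]}}

```text
t: 27.5
ee_pos: [0.6102, -0.1353, 0.1105]
tool_rot: [[-0.972, -0.235, -0.018], [-0.235, 0.972, -0.004], [0.019, -0.0, -1.0]]
wrist_force: [-11.0, -2.1, 20.7]
width: 0.0144
```

>>> {"api": "arm_command", "payload": {"linear": [[0.4,0,0],[0.4,0,0],[0.4,0,-0.3],[0.2,0,-0.8],[0,0,-0.8],[0,0,-0.8],[0,0,-0.5],[0.7,0,0],[0.7,0,0],[0.7,0,0],[0,0,0],[0,0,0]], "angular": [[0,0,0],[0,0,0],[0,0,0],[0,0,0],[0,0,0],[0,0,0],[0,0,0],[0,0,0],[0,0,0],[0,0,0],[0,0,0],[0,0,0]], "jaw": [-0.67,-0.67,-0.67,-0.67,-0.67,-0.67,-0.67,0,0.5,0.8,0.8,0.8]}}

```text
t: 28.7
ee_pos: [0.4982, -0.1574, 0.2114]
tool_rot: [[-0.972, -0.232, -0.027], [-0.232, 0.973, 0.004], [0.026, 0.01, -1.0]]
wrist_force: [0.6, -0.2, 0.1]
width: 0.0768
```

Run:
```python
from h import *
goto(fw(-.019,0,.055))
balls()
for n in('side','wrist'):
    im=get(n);save(im,n+'8.png')
w=world(im); q=(abs(w[...,2]-.092)<.004); d=w[q][:,:2]-FO
fx,fy=d@FX,d@FY; k=(abs(fx+.019)<.04)&(abs(fy)<.05)
P=w[q][k]; print(k.sum(), P.mean(0), np.percentile(fx[k],[1,50,99]),np.percentile(fy[k],[1,50,99]), cv2.minAreaRect((P[:,:2]*1000).astype(np.float32)))
```

```text
t 28.7 pos [ 0.4982 -0.1574  0.2114] fix xy [-0.0039  0.0025] F [ 0.6 -0.2  0.1] w 0.07679573429044731
need lin [ 0.37 -0.13  5.22] ang [ 0.1  -0.25  0.03] j [ -29.   23.   95.   -1.   64. -133.]
side R [(45, [357, 209], [0.1175, -0.0863, 0.1346, 0.1445])]
side M [(58, [331, 200], [0.1203, -0.0073, 0.1346, 0.1431])]
side L [(47, [306, 192], [0.1201, 0.0718, 0.1353, 0.1434])]
top R [(33, [338, 159], [0.1254, -0.0841, 0.1397, 0.145])]
top M []
top L [(23, [273, 177], [0.1235, 0.0738, 0.1381, 0.1433])]
1310 [ 0.48107015 -0.16680908  0.09125309] [-0.03641966 -0.02291074 -0.00743612] [-0.02195225 -0.00247614  0.01620629] ((481.76348876953125, -166.40594482421875), (29.82084846496582, 39.21459197998047), 11.889261245727539)
```

View pics/side8.png

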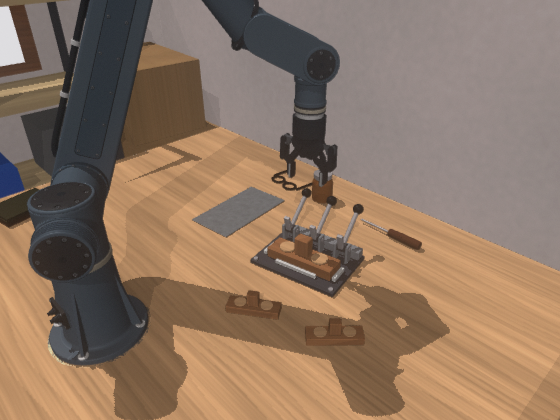

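View pics/wrist8.png

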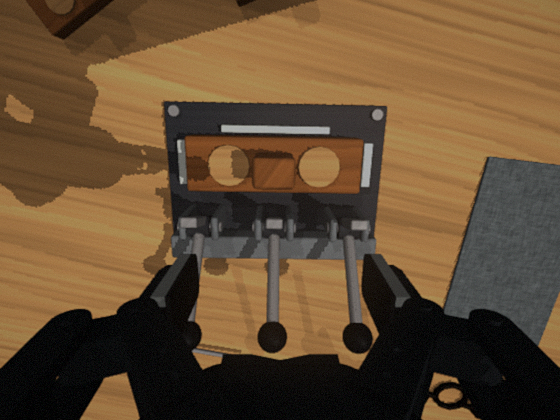

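All three levers are thrown, with their balls at (306,192), (331,200) and (357,209) in the side view. The grip top is in view at about (274,172) in the wrist image, and I'll grasp it at world (0.483, −0.165).

>>> {"api": "arm_command", "payload": {"linear": [[0.3,-0.13,0.2],[0.07,0,0.5],[0,0,0.5],[0,0,0.5],[0,0,0.5],[0,0,0.3],[0,0,0.2],[0,0,0],[0,0,0]], "angular": [[0.1,-0.25,0.03],[0,0,0],[0,0,0],[0,0,0],[0,0,0],[0,0,0],[0,0,0],[0,0,0],[0,0,0]], "jaw": [0.8,0.8,0.8,0.8,0.8,0.8,0.8,0.8,0.8]}}

```text
t: 29.8
ee_pos: [0.4958, -0.1643, 0.1271]
tool_rot: [[-0.972, -0.235, 0.007], [-0.235, 0.972, -0.003], [-0.006, -0.005, -1.0]]
wrist_force: [-1.2, -0.1, -0.7]
width: 0.077
```

Run:
```python
from h import *
goto([.483,-.165,.058])
```

```text
t 29.8 pos [ 0.4958 -0.1643  0.1271] fix xy [-0.0077 -0.0036] F [-1.2 -0.1 -0.7] w 0.07702603496090946
need lin [0.44 0.09 2.3 ] ang [-0.04  0.06  0.06] j [ -31.   29.  102.    0.   49. -134.]
```

>>> {"api": "arm_command", "payload": {"linear": [[0.22,0.04,0],[0.22,0.04,0],[0,0,0.3],[0,0,0.3],[0,0,0.3],[0,0,0],[0,0,0]], "angular": [[0,0.06,0.06],[0,0,0],[0,0,0],[0,0,0],[0,0,0],[0,0,0],[0,0,0]], "jaw": [0.8,0.8,0.8,0.8,0.8,0.8,0.8]}}

```text
t: 30.5
ee_pos: [0.482, -0.1658, 0.0992]
tool_rot: [[-0.974, -0.228, 0.003], [-0.228, 0.974, -0.006], [-0.001, -0.007, -1.0]]
wrist_force: [0.1, -0.2, 0.2]
width: 0.0768
```

Run:
```python
from h import *
goto([.483,-.165,.058])
im=get('wrist');save(im,'wrist9.png')
```

```text
t 30.5 pos [ 0.482  -0.1658  0.0992] fix xy [-0.0215 -0.0019] F [ 0.1 -0.2  0.2] w 0.0767585658877008
need lin [-0.04  0.03  1.37] ang [-0.06  0.01 -0.01] j [ -31.   31.  104.   -0.   44. -134.]
```

View pics/wrist9.png

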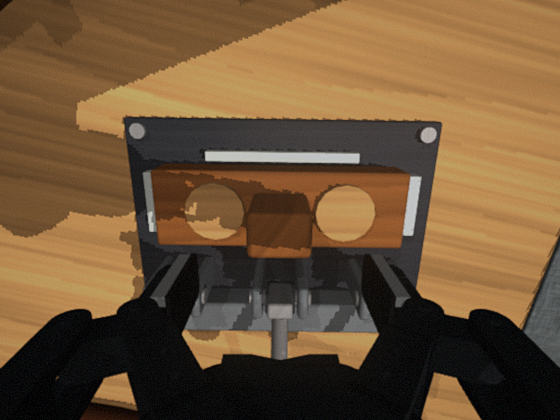

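The grip at (280,225) is centred between the jaws. Descending.

>>> {"api": "arm_command", "payload": {"linear": [[-0.03,0.03,0.25],[0,0,0.25],[0,0,0.25],[0,0,0.25],[0,0,0.15],[0,0,0],[0,0,0]], "angular": [[-0.06,0,0],[0,0,0],[0,0,0],[0,0,0],[0,0,0],[0,0,0],[0,0,0]], "jaw": [0.8,0.8,0.8,0.8,0.8,0.8,0.8]}}

```text
t: 31.25
ee_pos: [0.4831, -0.1647, 0.0614]
tool_rot: [[-0.974, -0.228, 0.001], [-0.228, 0.974, 0.001], [-0.001, 0.0, -1.0]]
wrist_force: [-0.7, 1.0, 0.5]
width: 0.0771
```

Run:
```python
from h import *
goto([.483,-.165,.058])
```

```text
t 31.25 pos [ 0.4831 -0.1647  0.0614] fix xy [-0.0202 -0.0011] F [-0.7  1.   0.5] w 0.07709148909901514
need lin [ 0.01 -0.01  0.11] ang [ 0.    0.01 -0.01] j [ -31.   35.  106.    0.   40. -135.]
```

>>> {"api": "arm_command", "payload": {"linear": [[0,0,0.1],[0,0,0],[0,0,0],[0,0,0],[0,0,0],[0,0,0],[0,0,0],[0,0,0]], "angular": [[0,0,0],[0,0,0],[0,0,0],[0,0,0],[0,0,0],[0,0,0],[0,0,0],[0,0,0]], "jaw": [0.5,0.2,0,-0.3,-1,-1,-1,-1]}}

```text
t: 32.05
ee_pos: [0.484, -0.1656, 0.0593]
tool_rot: [[-0.974, -0.229, 0.004], [-0.229, 0.974, -0.002], [-0.003, -0.002, -1.0]]
wrist_force: [0.3, -0.6, -0.5]
width: 0.0382
```

Run:
```python
from h import *
goto([.483,-.165,.058])
```

```text
t 32.05 pos [ 0.484  -0.1656  0.0593] fix xy [-0.0195 -0.0022] F [ 0.3 -0.6 -0.5] w 0.038235406939708796
need lin [0.03 0.03 0.04] ang [-0.02  0.03 -0.01] j [ -31.   35.  106.    0.   39. -135.]
```

Gripped at a width of 38 mm. I'll lift straight up.

>>> {"api": "arm_command", "payload": {"linear": [[0,0,-0.15],[0,0,-0.25],[0,0,-0.3],[0,0,-0.4],[0,0,-0.5],[0,0,-0.5],[0,0,-0.5]], "angular": [[0,0,0],[0,0,0],[0,0,0],[0,0,0],[0,0,0],[0,0,0],[0,0,0]], "jaw": [-1,-1,-1,-1,-1,-1,-1]}}

```text
t: 32.75
ee_pos: [0.4791, -0.1621, 0.1385]
tool_rot: [[-0.974, -0.228, -0.008], [-0.228, 0.974, 0.006], [0.006, 0.008, -1.0]]
wrist_force: [-0.1, -0.1, -4.9]
width: 0.0379
```

>>> {"api": "arm_command", "payload": {"linear": [[0,0,-0.5],[0,0,-0.5],[0,0,-0.5],[0,0,-0.5],[0,0,-0.4],[0,0,-0.2],[0,0,0],[0,0,0]], "angular": [[0,0,0],[0,0,0],[0,0,0],[0,0,0],[0,0,0],[0,0,0],[0,0,0],[0,0,0]], "jaw": [-1,-1,-1,-1,-1,-1,-1,-1]}}

```text
t: 33.55
ee_pos: [0.4762, -0.1597, 0.224]
tool_rot: [[-0.973, -0.229, -0.008], [-0.229, 0.973, 0.007], [0.006, 0.009, -1.0]]
wrist_force: [0.3, 0.7, -5.0]
width: 0.038
```

Run:
```python
from h import *
goto([.483,-.165,.21])
for n in('side',):
    im=get(n);save(im,n+'10.png')
balls()
```

```text
t 33.55 pos [ 0.4762 -0.1597  0.224 ] fix xy [-0.0258  0.0054] F [ 0.3  0.7 -5. ] w 0.03800868553283821
need lin [-0.18 -0.23  0.46] ang [ 0.08 -0.06 -0.  ] j [ -31.   20.   98.    0.   63. -135.]
side R [(46, [358, 209], [0.1179, -0.0863, 0.1342, 0.1433])]
side M [(40, [332, 199], [0.1218, -0.0075, 0.1379, 0.144])]
side L []
top R [(59, [337, 161], [0.1219, -0.0816, 0.1383, 0.1432])]
top M [(57, [305, 169], [0.1234, -0.0025, 0.1388, 0.1449])]
top L [(55, [272, 177], [0.1248, 0.0759, 0.1377, 0.1427])]
```

View pics/side10.png

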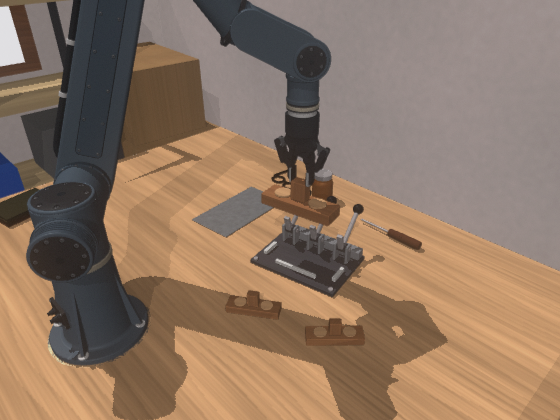

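The block is lifted level, at about 0.5 kg. I'll carry it to over the mat.

>>> {"api": "arm_command", "payload": {"linear": [[-0.15,0.34,0],[-0.31,0.68,0],[-0.31,0.68,0],[-0.31,0.68,0],[-0.31,0.68,0],[-0.31,0.68,0],[-0.31,0.68,0],[-0.31,0.68,0],[-0.31,0.68,0],[-0.31,0.68,0],[-0.31,0.68,0],[-0.31,0.68,0],[-0.31,0.68,0],[-0.31,0.68,0],[-0.2,0.4,0],[0,0,0],[0,0,0]], "angular": [[0,0,0],[0,0,0],[0,0,0],[0,0,0],[0,0,0],[0,0,0],[0,0,0],[0,0,0],[0,0,0],[0,0,0],[0,0,0],[0,0,0],[0,0,0],[0,0,0],[0,0,0],[0,0,0],[0,0,0]], "jaw": [-1,-1,-1,-1,-1,-1,-1,-1,-1,-1,-1,-1,-1,-1,-1,-1,-1]}}

```text
t: 35.4
ee_pos: [0.5335, 0.1744, 0.2164]
tool_rot: [[-0.973, -0.229, -0.03], [-0.23, 0.973, 0.016], [0.025, 0.022, -0.999]]
wrist_force: [-0.2, 0.4, -4.9]
width: 0.038
```

>>> {"api": "arm_command", "payload": {"linear": [[0,0,0],[0,0,0],[0,0,0],[0,0,0],[0,0,0],[0,0,0],[0,0,0],[0,0,0],[0,0,0],[0,0,0],[0,0,0],[0,0,0],[0,0,0],[0,0,0],[0,0,0],[0,0,0],[0,0,0],[0,0,0],[0,0,0]], "angular": [[0,0,0.5],[0,0,0.95],[0,0,0.95],[0,0,0.95],[0,0,0.95],[0,0,0.95],[0,0,0.95],[0,0,0.95],[0,0,0.95],[0,0,0.95],[0,0,0.95],[0,0,0.95],[0,0,0.95],[0,0,0.95],[0,0,0.95],[0,0,0.95],[0,0,0.95],[0,0,0],[0,0,0]], "jaw": [-1,-1,-1,-1,-1,-1,-1,-1,-1,-1,-1,-1,-1,-1,-1,-1,-1,-1,-1]}}

```text
t: 37.3
ee_pos: [0.5271, 0.1492, 0.2138]
tool_rot: [[-0.064, 0.997, -0.044], [0.998, 0.065, 0.003], [0.006, -0.044, -0.999]]
wrist_force: [-0.3, -0.2, -5.2]
width: 0.0377
```

Run:
```python
from h import *
goto([.5425,.1714,.054],6.5)
```

```text
t 37.3 pos [0.5271 0.1492 0.2138] fix xy [0.0947 0.2943] F [-0.3 -0.2 -5.2] w 0.03766093469654622
need lin [0.67 0.79 5.3 ] ang [-0.42 -0.07 -0.47] j [ 4. 25. 91.  0. 67.  0.]
```

>>> {"api": "arm_command", "payload": {"linear": [[0.3,0.4,0],[0.3,0.4,0],[0,0,0.3],[0,0,0.5],[0,0,0.6],[0,0,0.6],[0,0,0.6],[0,0,0.6],[0,0,0.4],[0,0,0.2],[0,0,0],[0,0,0]], "angular": [[-0.42,-0.07,-0.47],[0,0,0],[0,0,0],[0,0,0],[0,0,0],[0,0,0],[0,0,0],[0,0,0],[0,0,0],[0,0,0],[0,0,0],[0,0,0]], "jaw": [-1,-1,-1,-1,-1,-1,-1,-1,-1,-1,-1,-1]}}

```text
t: 38.5
ee_pos: [0.5444, 0.1622, 0.0916]
tool_rot: [[-0.126, 0.992, -0.009], [0.992, 0.126, -0.005], [-0.004, -0.009, -1.0]]
wrist_force: [0.6, 0.4, -4.9]
width: 0.0379
```

Run:
```python
from h import *
goto([.5425,.1714,.053],6.5)
im=get('top');save(im,'top11.png')
```

```text
t 38.5 pos [0.5444 0.1622 0.0916] fix xy [0.1145 0.303 ] F [ 0.6  0.4 -4.9] w 0.03794263591782382
need lin [ 0.32 -0.01  1.29] ang [-0.09  0.04  0.12] j [ 5. 35. 96. -0. 50. -2.]
```

View pics/top11.png

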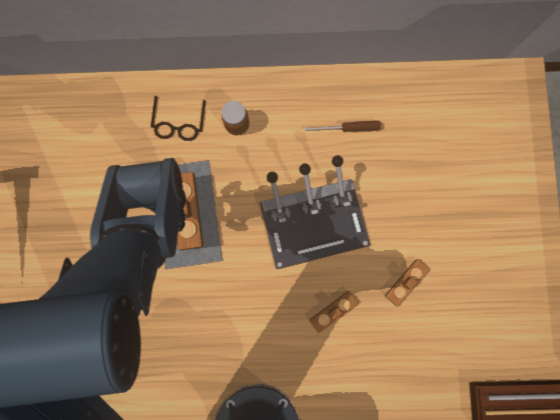

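The block, at about (190,210), is centred over the mat and aligned with it. The levers are still thrown and the bystanders haven't moved. Lowering gently.

>>> {"api": "arm_command", "payload": {"linear": [[0.3,0,0.15],[0,0,0.2],[0,0,0.2],[0,0,0.2],[0,0,0.15],[0,0,0],[0,0,0]], "angular": [[-0.09,0.04,0.12],[0,0,0],[0,0,0],[0,0,0],[0,0,0],[0,0,0],[0,0,0]], "jaw": [-1,-1,-1,-1,-1,-1,-1]}}

```text
t: 39.25
ee_pos: [0.545, 0.1726, 0.0644]
tool_rot: [[-0.113, 0.994, 0.006], [0.994, 0.113, 0.001], [0.0, 0.006, -1.0]]
wrist_force: [-0.2, 0.3, -5.2]
width: 0.038
```

Run:
```python
from h import *
goto([.5425,.1714,.052],6.5)
```

```text
t 39.25 pos [0.545  0.1726 0.0644] fix xy [0.1175 0.313 ] F [-0.2  0.3 -5.2] w 0.03804325044774258
need lin [-0.03 -0.09  0.41] ang [ 0.06 -0.   -0.  ] j [ 6. 38. 97.  0. 45. -0.]
```

>>> {"api": "arm_command", "payload": {"linear": [[0,0,0.1],[0,0,0.1],[0,0,0.1],[0,0,0.06],[0,0,0]], "angular": [[0.06,0,0],[0,0,0],[0,0,0],[0,0,0],[0,0,0]], "jaw": [-1,-1,-1,-1,-1]}}

```text
t: 39.75
ee_pos: [0.5457, 0.1724, 0.053]
tool_rot: [[-0.113, 0.994, 0.0], [0.994, 0.113, 0.0], [0.0, 0.0, -1.0]]
wrist_force: [-0.5, 0.0, -4.8]
width: 0.0376
```

>>> {"api": "arm_command", "payload": {"linear": [[0,0,0.05],[0,0,0]], "angular": [[0,0,0],[0,0,0]], "jaw": [-1,-1]}}

```text
t: 39.95
ee_pos: [0.546, 0.1725, 0.0516]
tool_rot: [[-0.113, 0.994, 0.001], [0.994, 0.113, 0.0], [0.0, 0.001, -1.0]]
wrist_force: [-0.5, -0.3, -3.4]
width: 0.0381
```

>>> {"api": "arm_command", "payload": {"linear": [[0,0,0.05],[0,0,0]], "angular": [[0,0,0],[0,0,0]], "jaw": [-1,-1]}}

```text
t: 40.15
ee_pos: [0.546, 0.1726, 0.0517]
tool_rot: [[-0.113, 0.994, 0.001], [0.994, 0.113, 0.0], [0.0, 0.001, -1.0]]
wrist_force: [-0.2, -0.1, -4.9]
width: 0.0377
```

>>> {"api": "arm_command", "payload": {"linear": [[0,0,0.06],[0,0,0.05]], "angular": [[0,0,0],[0,0,0]], "jaw": [-1,-1]}}

```text
t: 40.35
ee_pos: [0.5465, 0.1727, 0.0513]
tool_rot: [[-0.113, 0.994, 0.002], [0.994, 0.113, 0.001], [0.0, 0.002, -1.0]]
wrist_force: [-3.5, -0.9, 9.0]
width: 0.0379
```

The block is on the mat. I'll release it slowly and retreat upward.

>>> {"api": "arm_command", "payload": {"linear": [[0,0,0],[0,0,0],[0,0,0],[0,0,0],[0,0,0],[0,0,0],[0,0,-0.2],[0,0,-0.4],[0,0,-0.6],[0,0,-0.8],[0,0,-0.8],[0,0,-0.8],[0,0,-0.8],[0,0,0],[0,0,0]], "angular": [[0,0,0],[0,0,0],[0,0,0],[0,0,0],[0,0,0],[0,0,0],[0,0,0],[0,0,0],[0,0,0],[0,0,0],[0,0,0],[0,0,0],[0,0,0],[0,0,0],[0,0,0]], "jaw": [-0.1,0.1,0.4,0.8,0.8,0.8,0.8,0.8,0.8,0.8,0.8,0.8,0.8,0.8,0.8]}}

```text
t: 41.85
ee_pos: [0.5485, 0.1728, 0.1959]
tool_rot: [[-0.113, 0.993, 0.013], [0.994, 0.113, 0.002], [0.0, 0.013, -1.0]]
wrist_force: [-0.5, -0.2, 0.1]
width: 0.0767
```

Run:
```python
from h import *
goto([.5425,.1714,.2],6.5)
for n in('side','wrist'):
    im=get(n);save(im,n+'12.png')
w=world(im)
for lo,hi in((.080,.090),(.028,.043)):
    q=(w[...,2]>lo)&(w[...,2]<hi)&(np.hypot(w[...,0]-.54,w[...,1]-.17)<.13)
    P=w[q]; r=cv2.minAreaRect((P[:,:2]*1000).astype(np.float32)); print(q.sum(),np.median(P[:,2]),r)
balls()
```

```text
t 41.85 pos [0.5485 0.1728 0.1959] fix xy [0.1209 0.3124] F [-0.5 -0.2  0.1] w 0.07673006571428212
need lin [-0.02 -0.2  -0.14] ang [ 0.13 -0.   -0.  ] j [ 6. 27. 91.  0. 62. -0.]
1319 0.08345984475677334 ((544.6458129882812, 173.8131103515625), (39.541622161865234, 29.033721923828125), 5.348057746887207)
8145 0.03419348633092152 ((544.5347900390625, 173.05319213867188), (190.20468139648438, 60.6190185546875), 5.861031532287598)
side R [(50, [358, 209], [0.1178, -0.0862, 0.1345, 0.1417])]
side M [(58, [331, 200], [0.1206, -0.007, 0.1344, 0.143])]
side L [(50, [306, 192], [0.1206, 0.0725, 0.1355, 0.1432])]
top R [(41, [337, 161], [0.1215, -0.0822, 0.1382, 0.1426])]
top M [(52, [305, 169], [0.1231, -0.0027, 0.1383, 0.1438])]
top L [(64, [272, 177], [0.1243, 0.0764, 0.1385, 0.1452])]
```

View pics/side12.png

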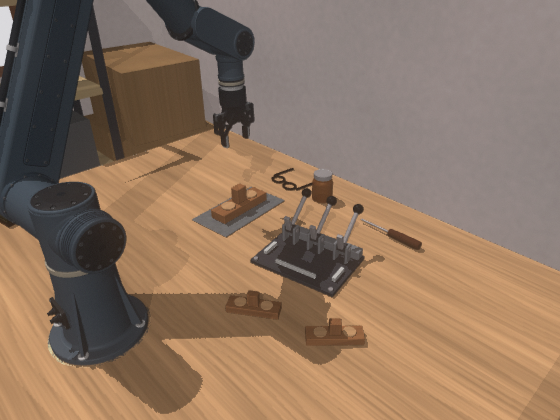

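View pics/wrist12.png

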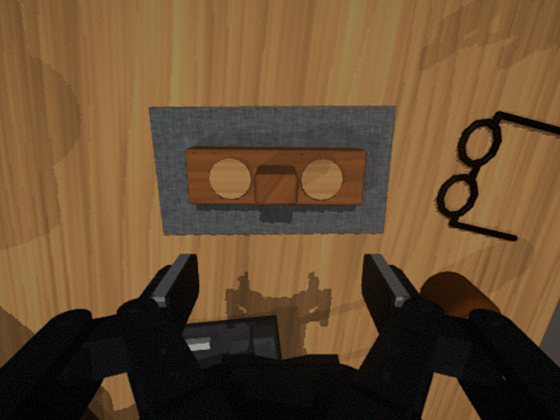

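The block lies upright at (0.5445, 0.173), about 2 mm from the mat centre and within 1° of its long side. The levers are all thrown and the arm is clear, so I'm handing in.

```bash
python3 -c "
from station import ctrl
print(ctrl.close_job())"
```

```text
the job is handed in; nothing more can be done
None
```

The block is out of the fixture and lying on the felt mat, all three levers are thrown, and the job is handed in at about 42 s of the 72 s allowed.

- **Levers:** they were thrown in the order left, right, middle. My first gentle try on the middle lever, with the jaws shut, moved it only about 5 mm and the fingertip slid past the ball. I then cradled each ball with slightly open jaws. The middle one stopped solid at about 8 N until the right one was thrown. The measured force peaked at about 36 N against an end stop.
- **Block:** it was lifted by its grip, turned, lowered until it touched the mat, and released. The last wrist-camera check put it upright about 2 mm from the mat centre and within 1° of the mat's long side, with its top at the expected height of 34 mm.
- **Surroundings:** the last pictures show all three balls in the thrown position (tops at 0.143 m, as expected). By eye, the bystanders and look-alike blocks are where they started, and the gripper is well clear of everything.

No final check failed. The ball positions agreed with the expected thrown geometry to within a few millimetres. `close_job()` gives no verdict, so I don't know how the run was judged.

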